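Build up a wheel hub on its stub axle

TASK

Put the wheel hub together on the upright stub axle, ready for its nut: first the new large bearing (blue cage), then the hub over it with its nose up, then the new small bearing (green cage) into the mouth of the hub, and last the thrust washer on top of that bearing. Lower each part until it is fully home instead of letting it drop down the spindle, and let go of it before fetching the next. Leave the old rusty bearing, the castle nut, the dust cap and the grease tin where they are.

Things in the scene. Friction and masses are not known exactly. Their poses are not given: they have to be found in the camera images.
- stub_axle: Stub axle fixed to the bench, spindle up. Blue plate 120x120x12 mm, bolt heads to 21 mm; steel collar 54 mm across, its flat top (the shoulder) 26 mm above the bench; bright spindle 34 mm thick to 40 mm height, tapering to 20 mm at 50 mm, 20 mm to 82 mm, then a cone to a 12 mm tip at 91 mm. Origin: centre of the plate's underside, on the spindle axis; z up.
- large_bearing: New large bearing: steel ring, rollers in a BLUE cage, lying the way up it is fitted (wide end down). 22 mm high, 56 mm across (52 above 14 mm height), bore 37 mm, 0.19 kg. Home: flat on the shoulder, underside 26 mm above the bench. Origin: centre of its underside; z up.
- hub: Grey hub, fitted as it stands; 32 mm high, 0.6-0.94 kg. Body 80 mm across to 16 mm height with a flange 124 mm across at 5-13 mm, 4 bolt holes; hold it by the nose, 58 mm across, 16-32 mm height. Recess below 61 mm wide, 14 deep, rests on the large bearing's top; bore 30 mm; pocket on top 49 mm wide, 8 deep. Home: underside 34 mm above the bench, pocket floor 58. Origin: centre of underside; z up.
- small_bearing: New small bearing: steel ring, rollers in a GREEN cage, lying the way up it is fitted (narrow end down). 17 mm high, 44 mm across (40 in its lower 7 mm), bore 23 mm, 0.11 kg. Home: in the hub's top pocket, underside 58 mm above the bench; its upper 9 mm stand out of the nose: hold it by those. Origin: centre of its underside; z up.
- washer: Thrust washer: plain bright thick steel ring 40 mm across, 10 mm high, bore 24 mm, 60 g. Home: flat on top of the small bearing, underside 75 mm above the bench, round the spindle. Origin: centre of its underside; z up.
- old_bearing: The old large bearing taken off the axle: same shape and size as the new large one but rust-brown all over. Not to be used; stays where it lies. Origin: centre of its underside.
- castle_nut: Dark steel castle nut, hexagon 31 mm across corners, 17 mm high; screwed on later by hand, stays where it lies. Origin: centre of its underside.
- dust_cap: Red domed dust cap, 66 mm across, 31 mm high; fitted later, stays where it lies. Origin: centre of its underside.
- grease_tin: Yellow grease tin with a metal lid, 75 mm across, 47 mm high; stays where it stands. Origin: centre of its underside.

How it is judged:
On the way, in this order (a step that is already met when the one before it is completed fails the run):
1. the large bearing is home on the spindle's shoulder and let go (horizontal distance between large_bearing and stub_axle below 0.005 m and z of large_bearing in the frame of stub_axle between 0.023 and 0.029 m and angle between large_bearing's own z axis and vertical below 0.08 rad and linear speed of large_bearing below 0.02 m/s and angular speed of large_bearing below 0.2 rad/s and contact force between large_bearing and the fingers below 0.1 N), for 0.2 s.
2. the hub is home over the large bearing, open mouth up, and let go (horizontal distance between hub and stub_axle below 0.008 m and z of hub in the frame of stub_axle between 0.031 and 0.037 m and angle between hub's own z axis and vertical below 0.08 rad and linear speed of hub below 0.02 m/s and angular speed of hub below 0.2 rad/s and contact force between hub and the fingers below 0.1 N), for 0.2 s.
3. the small bearing is home in the mouth of the hub and let go (horizontal distance between small_bearing and stub_axle below 0.005 m and z of small_bearing in the frame of stub_axle between 0.055 and 0.061 m and angle between small_bearing's own z axis and vertical below 0.08 rad and linear speed of small_bearing below 0.02 m/s and angular speed of small_bearing below 0.2 rad/s and contact force between small_bearing and the fingers below 0.1 N), for 0.2 s.
4. the washer lies flat on the small bearing, round the spindle, and is let go (horizontal distance between washer and stub_axle below 0.006 m and z of washer in the frame of stub_axle between 0.072 and 0.078 m and angle between washer's own z axis and vertical below 0.08 rad and linear speed of washer below 0.02 m/s and angular speed of washer below 0.2 rad/s and contact force between washer and the fingers below 0.1 N), for 0.2 s.
At the end, for the whole second after the job is handed in: Large bearing on the shoulder (within 5 mm of the spindle axis), hub over it (8 mm), small bearing in the hub's mouth (5 mm), washer on it (6 mm); each at its home height within 3 mm, level within 0.08 rad, released and at rest (horizontal distance between each of large_bearing, small_bearing and stub_axle below 0.005 m and z of large_bearing in the frame of stub_axle between 0.023 and 0.029 m and angle between each of large_bearing, hub, small_bearing, washer's own z axis and vertical below 0.08 rad and linear speed of each of large_bearing, hub, small_bearing, washer below 0.02 m/s and angular speed of each of large_bearing, hub, small_bearing, washer below 0.2 rad/s and horizontal distance between hub and stub_axle below 0.008 m and z of hub in the frame of stub_axle between 0.031 and 0.037 m and z of small_bearing in the frame of stub_axle between 0.055 and 0.061 m and horizontal distance between washer and stub_axle below 0.006 m and z of washer in the frame of stub_axle between 0.072 and 0.078 m); the robot touches nothing.
It fails at once if the old bearing, castle nut, dust cap or grease tin is moved more than 25 mm (distance of any of old_bearing, castle_nut, dust_cap, grease_tin from where it was at the start of the episode above 0.025 m).
It fails at once if the large bearing drops down the spindle (falls faster than 0.65 m/s, over 20 mm of free fall) (horizontal distance between large_bearing and stub_axle below 0.02 m and height (world z) of large_bearing below 0.085 m and linear speed of large_bearing above 0.65 m/s).
It fails at once if the hub drops down the spindle (falls faster than 0.65 m/s, over 20 mm of free fall) (horizontal distance between hub and stub_axle below 0.02 m and height (world z) of hub below 0.08 m and linear speed of hub above 0.65 m/s).
It fails at once if the small bearing drops down the spindle (falls faster than 0.65 m/s, over 20 mm of free fall) (horizontal distance between small_bearing and stub_axle below 0.02 m and height (world z) of small_bearing below 0.088 m and linear speed of small_bearing above 0.65 m/s).
It fails at once if the washer drops down the spindle (falls faster than 0.65 m/s, over 20 mm of free fall) (horizontal distance between washer and stub_axle below 0.02 m and height (world z) of washer below 0.09 m and linear speed of washer above 0.65 m/s).
It also fails if it takes over 88 s, if anything falls off the work surface, if the arm or the gripper's body presses on something with over 40 N, if the wrist force passes 120 N, or if a joint passes its speed limit or range.

ROBOT

A 7-joint arm with a two-finger parallel gripper is mounted at the origin on the work surface. World frame = base frame: x ahead of the robot, y to its left, z up, the work surface at z = 0. Lengths are in m, angles in rad, forces in N, time in s.
With the tool pointing down it reaches from about 0.425 to 0.925 m from the base axis. Payload 6.8 kg.
Tool frame: the origin (TCP) lies midway between the tips of the shut fingers; the grasp point (between the pads) lies 19 mm behind it (bot.grasp_offset is the distance from the TCP to the grasp point, in m); z points along the fingers, x is the direction in which the jaws open and shut, and the axes are right-handed (so a half turn about z gives the same grasp; the last joint's range is limited). The gripper opens to 85 mm and grips with 20 to 120 N. Pads are 22 mm wide; open, the fingers measure 114 mm over their backs; the gripper's body (76 mm by 85 mm) begins 54 mm behind the grasp point. The pads swing forward as they close: fully open they stand 13 mm farther back than shut.
Start: joints at [-1.322, 0.477, 0.022, 1.555, -0.011, 1.109, -0.083], TCP at [0.236, 0.633, 0.231] pointing down, gripper open.
Joint ranges: [-2.96, 2.96], [-0.34, 2.1], [-1.41, 1.46], [0.24, 2.44], [-1.37, 4.51], [0.17, 1.92], [-2.96, 2.96]. Speed limits (rad/s): [2.39, 2.39, 3.14, 3.14, 3.14, 3.14, 3.14].

INTERFACE

Orientations are given as a unit quaternion [w, x, y, z].
In Python, from station import bot, imaging gives the robot as it stands. The module is installed in compiled form; this text tells all that it offers.
- The arm moves only by the tool apply_moves, never from a script. Its argument "increments" is a list of rows, each a list of 7 numbers: the shift along the tool's x, y, z in mm, then the turn, a rotation vector about the tool's x, y, z in degrees, then the closure, from -1 (fully open) to 1 (shut). In form: [[dx, dy, dz, rx, ry, rz, grip], ...]. A call has exactly 8 rows; each row shifts and turns the pose as measured when the row begins, along the tool's axes as they then stand; what a row does not reach is not made up. A row lasts 1/8 s, in which the tool goes at most 62.5 mm and 10.7 degrees, less where a joint would pass 70% of its speed; a pose out of reach is approached as far as the arm can. A call with a gripper value outside its range is refused whole. The fingers move at their own pace and stop on an object; "grip_force" is the grip in N (left out, the last holds). Time passes only in rows, so rows that do not move let the fingers close, or fill a call up. It gives the time, the measured TCP pose, the force and the opening at its end, in the units of the state.
- bot.get_obs(): the state, without advancing time (a new reading comes with each control period).
- imaging.read_camera(name): name is "side" or "top" or "wrist"; returns the picture (420x560x3 uint8, red, green, blue); there is no depth.
- imaging.get_calibration(name): a dict with "K" (3x3 intrinsics, pixels), "extrinsics" (4x4, takes a point from camera to world coordinates). Camera axes: x right, y down, z forward; pixel columns grow to the right and rows downward; lengths in m; the calibration is good to about 2 mm. The wrist camera is an equidistant fisheye: a pixel r from the principal point sees the ray r / f radians off the axis. A picture is of the moment at which its call begins: read the wrist's pose just before it. get_calibration takes no time and is no camera call; for the wrist camera it gives the pose at the moment of the call.
- bot.hand_in(): hands the job in, once; it reports no verdict.
The state is a dict: "t": time; "q": joint angles; "joint_vel": joint speeds; "joint_torque": joint torques, N m; "eef_pos": TCP position; "tool_rot": TCP orientation; "contact_force": force on the tool from outside, world axes, zero at the start; "torque": the same for the moment, N m; "gripper_width": opening from 0.0 (shut) to 1.0 (fully open).
Only numpy, scipy, OpenCV 4.12 (cv2) and the standard library are available. Lean on these libraries where they do the work, as an engineer would, in place of code of your own. Each camera call takes 0.05 s, during which the arm holds its last target.

## Working session

There is one attempt and no reset: what is moved stays moved. The work goes in short steps, Python scripts to look and compute and a tool call to move; the robot and the scene stay as the last step left them, time stands still between calls to the robot, and variables do not carry over. Pictures are saved under pics/ and viewed, and the job is handed in when it is done.

Besides the shell and the picture viewer there is one more tool, called after ">>>" as name([rows], argument=value, ...), one row to a line, values as JSON. apply_moves: Moves the arm, as the interface text tells. Its arguments: {"type":"object","properties":{"increments":{"type":"array","items":{"type":"array","items":{"type":"number"}}},"grip_force":{"type":"number"}},"required":["increments"]}

```bash
mkdir -p pics; ls; python3 - <<'E'
from station import bot, imaging
import cv2
o=bot.get_obs()
for k,v in o.items(): print(k,v)
print(bot.grasp_offset)
for n in ["side","top","wrist"]:
    c=imaging.get_calibration(n); print(n,c)
    im=imaging.read_camera(n); cv2.imwrite(f"pics/{n}0.png",im[:,:,::-1])
E
```

```text
pics
t 0.0
q [-1.32206393  0.47779701  0.0223378   1.55646723 -0.01147994  1.10929143
 -0.08309085]
joint_vel [ 0.00032873 -0.0004568   0.0021661   0.0012672  -0.00169592  0.00020477
 -0.00137558]
joint_torque [ 1.19599019e-03 -5.96461558e+01  1.60876472e+00 -2.81191528e+01
  1.25004954e-02  9.79997450e-03 -1.42532480e-05]
eef_pos [0.23559292 0.631913   0.23032109]
tool_rot [ 5.84516818e-04  8.21361105e-01  5.70407830e-01 -7.07078180e-04]
contact_force [-0.55405774  0.29503372 -1.1927288 ]
torque [-0.03483703 -0.05073035  0.02153951]
gripper_width 0.9992451063971101
0.0187
side {'K': array([[451.71765272,   0.        , 279.90050763],
       [  0.        , 451.71765272, 203.95415724],
       [  0.        ,   0.        ,   1.        ]]), 'extrinsics': array([[ 0.78131842, -0.30614266,  0.54389172, -0.0550766 ],
       [-0.62407383, -0.37124689,  0.68753734, -0.77056236],
       [-0.0085664 , -0.87661418, -0.48111766,  0.5847599 ],
       [ 0.        ,  0.        ,  0.        ,  1.        ]])}
top {'K': array([[545.74404568,   0.        , 278.61074433],
       [  0.        , 545.7440456
[... 249 characters left out ...]
-02],
       [-9.08375068e-04, -1.87632819e-01, -9.82238820e-01,
         1.28997716e+00],
       [ 0.00000000e+00,  0.00000000e+00,  0.00000000e+00,
         1.00000000e+00]])}
wrist {'K': array([[325.1922621 ,   0.        , 281.52595655],
       [  0.        , 325.1922621 , 211.33456403],
       [  0.        ,   0.        ,   1.        ]]), 'extrinsics': array([[ 3.49581251e-01,  8.99713573e-01,  2.61358826e-01,
         1.69194672e-01],
       [ 9.36905844e-01, -3.35518185e-01, -9.81579719e-02,
         6.57128331e-01],
       [-6.23420685e-04,  2.79182798e-01, -9.60237771e-01,
         3.73669364e-01],
       [ 0.00000000e+00,  0.00000000e+00,  0.00000000e+00,
         1.00000000e+00]])}
```

View pics/top0.png

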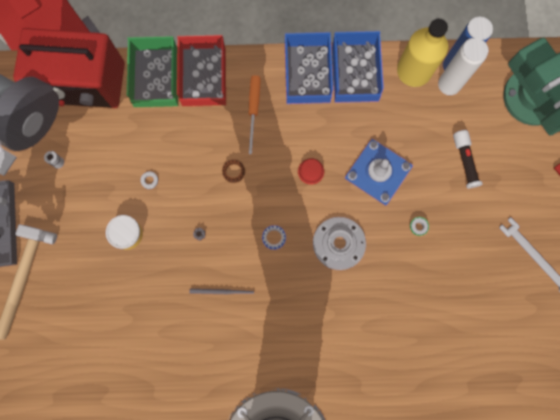

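View pics/side0.png

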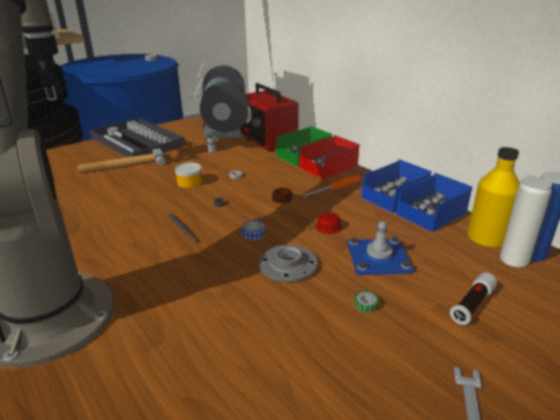

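View pics/wrist0.png

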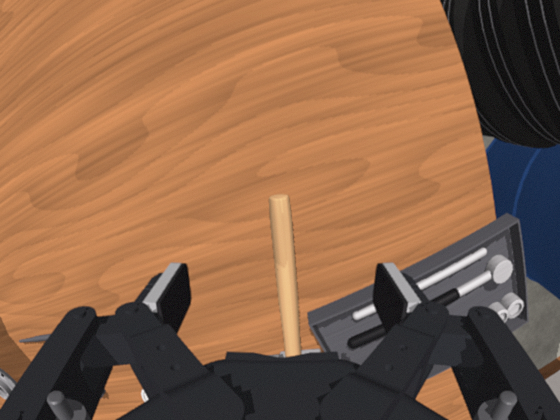

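```bash
cat > h.py <<'E'
import numpy as np, cv2
from station import bot, imaging
from scipy.spatial.transform import Rotation as R
def ray(cal,uv,fish=False):
    K=np.array(cal["K"]);E=np.array(cal["extrinsics"])
    x=(uv[0]-K[0,2])/K[0,0];y=(uv[1]-K[1,2])/K[1,1]
    if fish:
        r=np.hypot(x,y); d=np.array([x/r*np.sin(r),y/r*np.sin(r),np.cos(r)]) if r>1e-9 else np.array([0,0,1.])
    else: d=np.array([x,y,1.])
    return E[:3,3],E[:3,:3]@d
def onz(cal,uv,z,fish=False):
    o,d=ray(cal,uv,fish); return o+d*(z-o[2])/d[2]
def proj(cal,P,fish=False):
    K=np.array(cal["K"]);E=np.array(cal["extrinsics"])
    p=E[:3,:3].T@(np.asarray(P)-E[:3,3])
    if fish:
        rr=np.hypot(p[0],p[1]); th=np.arctan2(rr,p[2]); p=np.array([p[0]/rr*th,p[1]/rr*th,1])
    else: p=p/p[2]
    return K[0,0]*p[0]+K[0,2],K[1,1]*p[1]+K[1,2]
def delta(target,o=None):
    o=o or bot.get_obs(); q=o["tool_rot"]; r=R.from_quat([q[1],q[2],q[3],q[0]])
    return r.inv().apply(np.asarray(target)-o["eef_pos"])*1000
def up(im,c,h,s=6): 
    y,x=int(c[1]),int(c[0]); return cv2.resize(im[max(0,y-h):y+h,max(0,x-h):x+h],None,fx=s,fy=s,interpolation=cv2.INTER_CUBIC)
E
python3 - <<'E'
from h import *
im=cv2.imread("pics/top0.png")
row=[up(im,c,24,5) for c in [(274,237),(419,226),(149,180)]]
row2=[cv2.resize(up(im,c,32,4)[:240,:240],(240,240)) for c in [(340,243),(380,170)]]
cv2.imwrite("pics/crop0.png",np.vstack([np.hstack(row),np.hstack(row2+[row2[0]*0])]))
cal=imaging.get_calibration("top")
for n,c,z in [("lb",(274,237),.02),("hub",(340,243),.03),("axle",(380,170),.09),("sb",(419,226),.017),("w",(149,180),.01)]:
    print(n,onz(cal,c,z).round(4))
E
```

```text
lb [ 0.4624 -0.008   0.02  ]
hub [ 0.4432 -0.1608  0.03  ]
axle [ 0.6    -0.2521  0.09  ]
sb [ 0.4802 -0.3502  0.017 ]
w [0.6095 0.2898 0.01  ]
```

View pics/crop0.png

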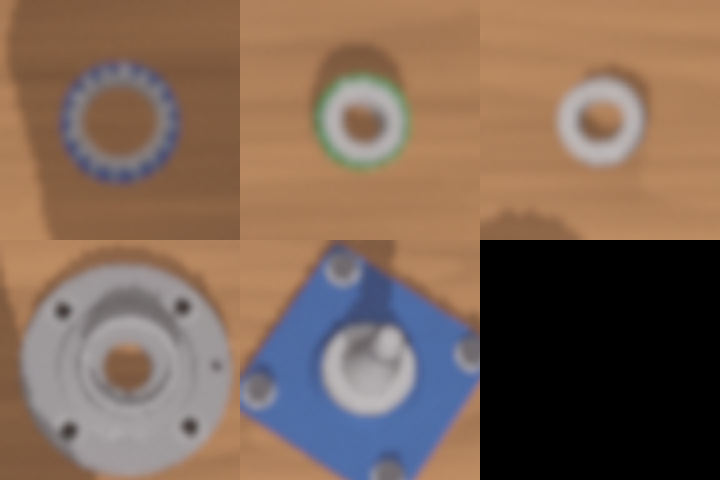

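```bash
python3 - <<'E'
from h import *
o=bot.get_obs();cal=imaging.get_calibration("wrist")
q=o["tool_rot"]; r=R.from_quat([q[1],q[2],q[3],q[0]])
for dz in (0,60,100,150):
  for dy in (0,-30,-60): print(dz,dy,np.round(proj(cal,o["eef_pos"]+r.apply([0,dy/1e3,dz/1e3]),True)))
print(delta([.50,-.022,.15]).round(1))
E
```

```text
0 0 [281. 269.]
0 -30 [281. 210.]
0 -60 [281. 144.]
60 0 [281. 229.]
60 -30 [281. 184.]
60 -60 [281. 137.]
100 0 [281. 212.]
100 -30 [281. 174.]
100 -60 [281. 134.]
150 0 [281. 197.]
150 -30 [281. 164.]
150 -60 [281. 131.]
[-520.4  476.2   81.3]
```

>>> apply_moves([
  [-40, 35, 0, 0, 0, 0, -1],
  [-44, 38, 0, 0, 0, 0, -1],
  [-44, 38, 0, 0, 0, 0, -1],
  [-44, 38, 0, 0, 0, 0, -1],
  [-44, 38, 0, 0, 0, 0, -1],
  [-44, 38, 5, 0, 0, 0, -1],
  [-44, 38, 5, 0, 0, 0, -1],
  [-44, 38, 5, 0, 0, 0, -1],
], grip_force=40)

```text
t: 1.15
eef_pos: [0.3987, 0.1919, 0.2136]
tool_rot: [-0.0, 0.819, 0.574, -0.0]
contact_force: [0.6, 0.2, -0.6]
gripper_width: 0.998
```

```bash
python3 - <<'E'
from h import *
print(delta([.4624,-.008,.12]).round(1), bot.get_obs()["q"].round(2),bot.get_obs()["tool_rot"].round(4))
E
```

```text
[-166.1  128.2   93.6] [-0.8   0.11  0.22  2.12 -0.03  0.92  0.67] [-2.000e-04  8.190e-01  5.738e-01 -3.000e-04]
```

>>> apply_moves([
  [-33, 26, 0, 0, 0, 0, -1],
  [-33, 26, 10, 0, 0, 0, -1],
  [-33, 26, 20, 0, 0, 0, -1],
  [-33, 26, 30, 0, 0, 0, -1],
  [-34, 26, 30, 0, 0, 0, -1],
  [0, 0, 3, 0, 0, 0, -1],
  [0, 0, 0, 0, 0, 0, -1],
  [0, 0, 0, 0, 0, 0, -1],
])

```text
t: 2.15
eef_pos: [0.4663, -0.0184, 0.1191]
tool_rot: [0.0, 0.821, 0.571, 0.001]
contact_force: [0.2, -0.1, 0.1]
gripper_width: 0.997
```

```bash
python3 - <<'E'
from h import *
o=bot.get_obs();cal=imaging.get_calibration("wrist")
im=imaging.read_camera("wrist")[:,:,::-1].copy()
cv2.imwrite("pics/w1.png",im); print(o["eef_pos"],o["q"].round(2)); np.save("w1cal.npy",cal["extrinsics"])
E
```

```text
[ 0.46634544 -0.01840736  0.11910135] [-0.41  0.3   0.38  2.17 -0.17  0.7   1.3 ]
```

View pics/w1.png

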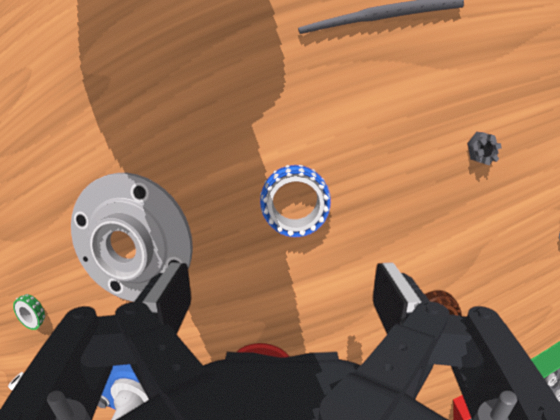

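```bash
python3 - <<'E'
from h import *
im=cv2.imread("pics/w1.png"); cv2.imwrite("pics/w1c.png",up(im,(296,202),45,8)[:600])
E
```

```text
(no output)
```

View pics/w1c.png

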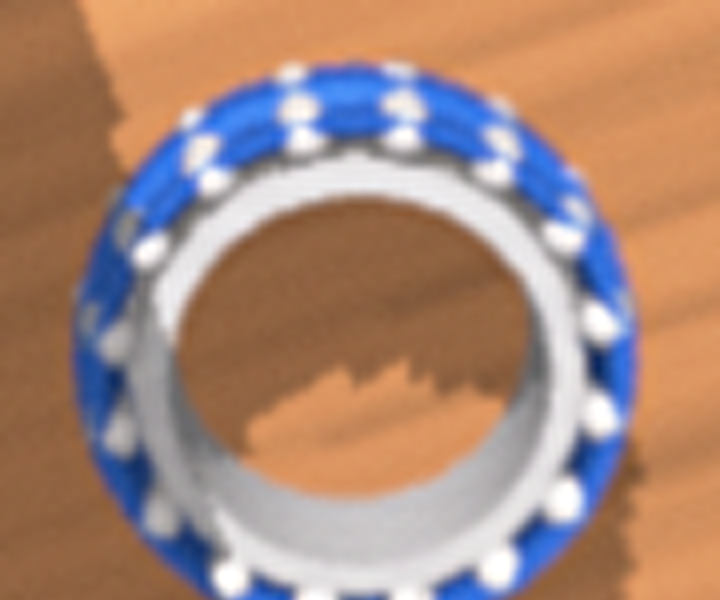

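```bash
cat >> h.py <<'E'
from scipy.optimize import least_squares
def pts_on(cal,pts,z,fish): return np.array([onz(cal,p,z,fish)[:2] for p in pts])
def fit(cal,pts,circ,mode,fish=True,x0=None,trim=0.0012):
    """circ: [(z,r)], mode 'in' (hole: intersection) or 'out' (silhouette: union)"""
    P=[pts_on(cal,pts,z,fish) for z,_ in circ]
    if x0 is None: x0=np.mean([p.mean(0) for p in P],0)
    keep=np.ones(len(pts),bool)
    def res(c):
        D=np.array([np.linalg.norm(p-c,axis=1)-r for p,(z,r) in zip(P,circ)])
        return (D.max(0) if mode=='in' else D.min(0))
    s=least_squares(lambda c:res(c)*1e3,x0,loss='soft_l1',f_scale=0.5)
    return s.x, np.sqrt(np.mean(res(s.x)**2))*1e3, np.median(res(s.x))*1e3
def snap(name,fn):
    cal=imaging.get_calibration(name); im=imaging.read_camera(name)[:,:,::-1].copy(); cv2.imwrite("pics/"+fn,im); return cal,im
def wood(im):
    hsv=cv2.cvtColor(im,cv2.COLOR_BGR2HSV); return ((hsv[...,0]>4)&(hsv[...,0]<22)&(hsv[...,1]>85)).astype(np.uint8)
def comp(mask,c):
    n,l=cv2.connectedComponents(mask,connectivity=4); k=l[int(c[1]),int(c[0])]; m=(l==k).astype(np.uint8)
    ct=max(cv2.findContours(m,cv2.RETR_EXTERNAL,cv2.CHAIN_APPROX_NONE)[0],key=len)[:,0,:].astype(float)
    return m,ct
def holepts(im,c,s=6,h=45):
    y,x=int(c[1]),int(c[0]); cr=cv2.resize(im[y-h:y+h,x-h:x+h],None,fx=s,fy=s,interpolation=cv2.INTER_CUBIC)
    m,ct=comp(wood(cr),(h*s,h*s)); return (ct+.5)/s-.5+[x-h,y-h],m
E
python3 - <<'E'
from h import *
im=cv2.imread("pics/w1.png");cal=imaging.get_calibration("wrist")
cal["extrinsics"]=np.load("w1cal.npy")
pts,m=holepts(im,(296,202)); print(len(pts),m.sum(),pts.min(0),pts.max(0))
print(fit(cal,pts,[(.022,.0185),(0,.0185)],'in'))
o=bot.get_obs(); print(o["eef_pos"])
cal=imaging.get_calibration("wrist");c,_,_=fit(cal,pts,[(.022,.0185),(0,.0185)],'in'); print(delta([*c,.004]))
E
```

```text
686 45367 [272.75       181.41666667] [316.58333333 218.58333333]
(array([ 0.46457589, -0.00559434]), np.float64(0.35199753529562705), np.float64(-0.3245106007998405))
[ 0.46645857 -0.01817936  0.11920806]
[ 11.16948711  -6.34420601 115.21888775]
```

>>> apply_moves([
  [11, -6, 10, 0, 0, 0, -1],
  [0, 0, 25, 0, 0, 0, -1],
  [0, 0, 25, 0, 0, 0, -1],
  [0, 0, 15, 0, 0, 0, -1],
  [0, 0, 5, 0, 0, 0, -1],
  [0, 0, 0, 0, 0, 0, -1],
  [0, 0, 0, 0, 0, 0, -1],
  [0, 0, 0, 0, 0, 0, -1],
])

```text
t: 3.2
eef_pos: [0.4669, 0.0027, 0.0386]
tool_rot: [0.0, 0.818, 0.575, 0.005]
contact_force: [-0.1, -1.1, -0.6]
gripper_width: 1.001
```

```bash
python3 - <<'E'
from h import *
print(delta([.4646,-.0056,0]).round(1))
cal,im=snap("wrist","w2.png")
E
```

```text
[-8.9  0.4 38.5]
```

View pics/w2.png

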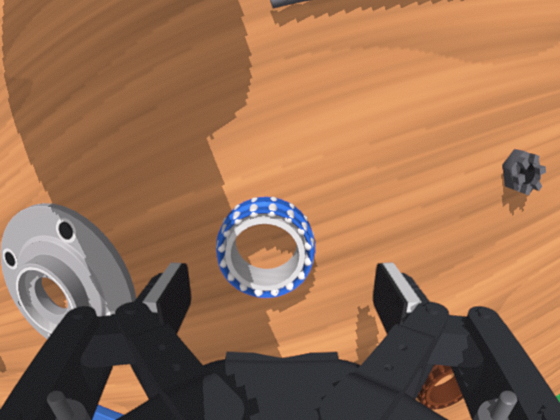

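>>> apply_moves([
  [-6, 0, 0, 0, 0, 0, -1],
  [0, 0, 0, 0, 0, 0, -1],
  [0, 0, 0, 0, 0, 0, -1],
  [0, 0, 10, 0, 0, 0, -1],
  [0, 0, 8, 0, 0, 0, -1],
  [0, 0, 6, 0, 0, 0, -1],
  [0, 0, 3, 0, 0, 0, -1],
  [0, 0, 0, 0, 0, 0, -1],
])

```text
t: 4.25
eef_pos: [0.4649, -0.0033, 0.0095]
tool_rot: [0.0, 0.818, 0.575, 0.005]
contact_force: [0.1, 0.2, 0.1]
gripper_width: 1.003
```

```bash
cat > st.py <<'E'
from h import *
import sys
o=bot.get_obs(); print(round(o["t"],2),delta([float(a) for a in sys.argv[1:4]]).round(1) if len(sys.argv)>3 else "",o["contact_force"].round(1),round(o["gripper_width"],3))
q=o["tool_rot"]; r=R.from_quat([q[1],q[2],q[3],q[0]]); print(o["eef_pos"].round(4),r.as_matrix().round(4).tolist())
E
python3 st.py .4646 -.0056 0
```

```text
4.25 [-2.3  0.4  9.5] [0.1 0.2 0.1] 1.003
[ 0.4649 -0.0033  0.0095] [[0.3391, 0.9407, 0.0091], [0.9407, -0.3391, 0.0057], [0.0084, 0.0066, -0.9999]]
```

>>> apply_moves([
  [-2, 0, 3, 0.4, -0.5, 0, -1],
  [0, 0, 3, 0, 0, 0, -1],
  [0, 0, 3, 0, 0, 0, -1],
  [0, 0, 0, 0, 0, 0, 1],
  [0, 0, 0, 0, 0, 0, 1],
  [0, 0, 0, 0, 0, 0, 1],
  [0, 0, 0, 0, 0, 0, 1],
  [0, 0, 0, 0, 0, 0, 1],
], grip_force=40)

```text
t: 5.25
eef_pos: [0.4647, -0.0053, 0.0008]
tool_rot: [0.0, 0.818, 0.575, -0.0]
contact_force: [-0.1, -0.7, -0.3]
gripper_width: 0.631
```

```bash
python3 st.py .4646 -.0056 0; python3 - <<'E'
from h import *
cal,im=snap("wrist","w3.png")
E
```

```text
5.25 [-0.3  0.1  0.8] [-0.1 -0.7 -0.3] 0.631
[ 0.4647 -0.0053  0.0008] [[0.339, 0.9408, 0.0], [0.9408, -0.339, -0.0001], [-0.0001, 0.0, -1.0]]
```

View pics/w3.png

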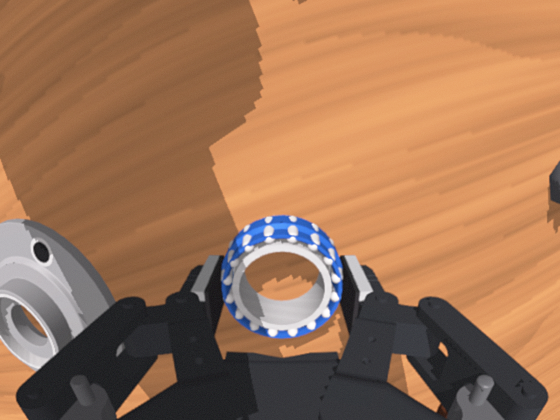

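```bash
python3 - <<'E'
from h import *
im=cv2.imread("pics/w3.png");cal=imaging.get_calibration("wrist")
pts,m=holepts(im,(285,275)); print(pts.min(0),pts.max(0))
c,e,_=fit(cal,pts,[(.022,.0185),(0,.0185)],'in'); print(c,e,delta([*c,0]))
E
python3 st.py
```

```text
[244.58333333 251.91666667] [318.41666667 299.91666667]
[ 0.46480419 -0.00511144] 0.1569909356306022 [0.20217742 0.0841352  0.82803322]
5.3  [-0.7 -0.3  1.1] 0.634
[ 0.4647 -0.0053  0.0008] [[0.339, 0.9408, -0.0], [0.9408, -0.339, -0.0001], [-0.0001, 0.0, -1.0]]
```

>>> apply_moves([
  [0, 0, 0, 0, 0, 0, 1],
  [0, 0, 0, 0, 0, 0, 1],
  [0, 0, -5, 0, 0, 0, 1],
  [0, 0, -20, 0, 0, 0, 1],
  [0, 0, -30, 0, 0, 0, 1],
  [0, 0, -30, 0, 0, 0, 1],
  [0, 0, -20, 0, 0, 0, 1],
  [0, 0, -10, 0, 0, 0, 1],
])

```text
t: 6.3
eef_pos: [0.4627, -0.0055, 0.1188]
tool_rot: [-0.001, 0.818, 0.575, -0.002]
contact_force: [0.5, -0.3, -2.4]
gripper_width: 0.633
```

```bash
python3 st.py .60 -.25 .2; python3 - <<'E'
from h import *
cal,im=snap("wrist","w4.png");
E
```

```text
6.3 [-183.6  211.8  -81.6] [ 0.5 -0.3 -2.4] 0.633
[ 0.4627 -0.0055  0.1188] [[0.3394, 0.9406, -0.0043], [0.9407, -0.3394, -0.0007], [-0.0021, -0.0038, -1.0]]
```

View pics/w4.png

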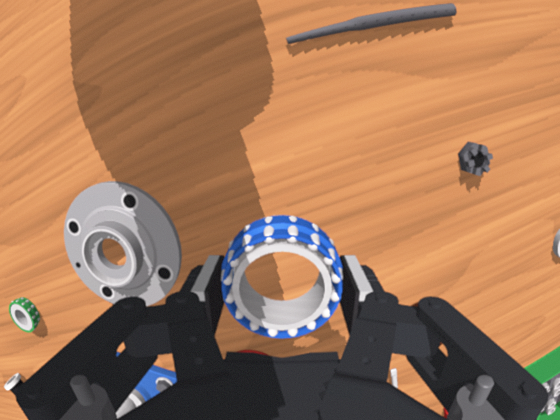

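>>> apply_moves([
  [-20, 28, -20, 0.2, -0.1, 0, 1],
  [-26, 36, -20, 0, 0, 0, 1],
  [-28, 40, -10, 0, 0, 0, 1],
  [-28, 40, 0, 0, 0, 0, 1],
  [-28, 40, 0, 0, 0, 0, 1],
  [-24, 30, 0, 0, 0, 0, 1],
  [-10, 14, 0, 0, 0, 0, 1],
  [0, 0, 0, 0, 0, 0, 1],
])

```text
t: 7.35
eef_pos: [0.6236, -0.2415, 0.1606]
tool_rot: [-0.006, 0.817, 0.577, -0.008]
contact_force: [-0.6, 0.4, -2.7]
gripper_width: 0.628
```

```bash
python3 st.py .628 -.26 .18; python3 - <<'E'
from h import *
cal,im=snap("wrist","w5.png");
np.save("w5cal.npy",cal["extrinsics"])
E
```

```text
7.35 [-16.1  10.  -19.5] [-0.6  0.4 -2.7] 0.628
[ 0.6236 -0.2415  0.1606] [[0.3343, 0.9423, -0.0193], [0.9425, -0.3343, 0.0012], [-0.0053, -0.0186, -0.9998]]
```

View pics/w5.png

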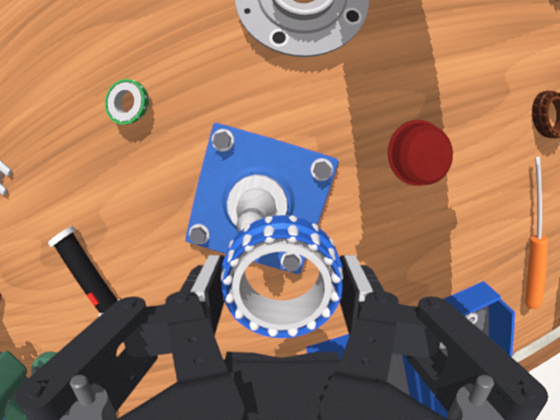

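>>> apply_moves([
  [-5, 12, -10, -1.1, 0.3, 0, 1],
  [-8, 14, -10, 0, 0, 0, 1],
  [-3, 10, 0, 0, 0, 0, 1],
  [0, 0, 0, 0, 0, 0, 1],
  [0, 0, 0, 0, 0, 0, 1],
  [0, 0, 0, 0, 0, 0, 1],
  [0, 0, 0, 0, 0, 0, 1],
  [0, 0, 0, 0, 0, 0, 1],
])

```text
t: 8.4
eef_pos: [0.6522, -0.2635, 0.1803]
tool_rot: [-0.002, 0.815, 0.579, 0.001]
contact_force: [-0.7, -0.1, -2.1]
gripper_width: 0.633
```

```bash
python3 st.py .628 -.26 .18; python3 - <<'E'
from h import *
cal,im=snap("wrist","w6.png");
np.save("w6cal.npy",cal["extrinsics"])
E
```

```text
8.4 [ -4.7 -24.    0.3] [-0.7 -0.1 -2.1] 0.633
[ 0.6522 -0.2635  0.1803] [[0.329, 0.9443, -0.0], [0.9443, -0.329, 0.0041], [0.0039, -0.0014, -1.0]]
```

View pics/w6.png

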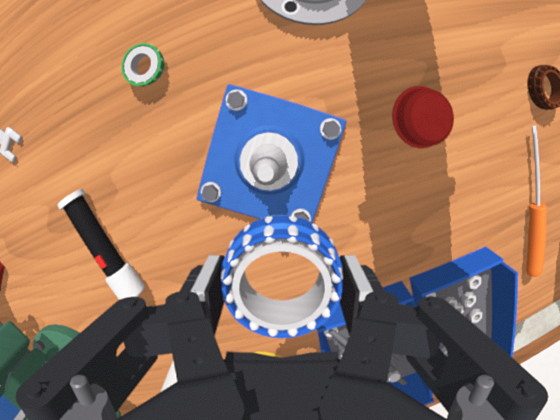

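```bash
python3 - <<'E'
from h import *
im=cv2.imread("pics/w6.png");cal=imaging.get_calibration("wrist")
cal["extrinsics"]=np.load("w6cal.npy")
cv2.imwrite("pics/w6c.png",up(im,(269,160),40,8))
# collar: non blue region inside plate
s=6;h=40;x,y=269,160
cr=cv2.resize(im[y-h:y+h,x-h:x+h],None,fx=s,fy=s,interpolation=cv2.INTER_CUBIC)
hsv=cv2.cvtColor(cr,cv2.COLOR_BGR2HSV)
m=(~((hsv[...,0]>95)&(hsv[...,0]<130)&(hsv[...,1]>110))).astype(np.uint8)
mm,ct=comp(m,(h*s,h*s)); pts=(ct+.5)/s-.5+[x-h,y-h]; print(pts.min(0),pts.max(0))
c=fit(cal,pts,[(.026,.027),(.012,.027),],'out'); print(c)
c2=fit(cal,pts,[(.026,.027),(.012,.027),(.091,.006),(.082,.01)],'out'); print(c2)
# tip prediction
print("tip px pred",proj(cal,[*c[0],.091],True),proj(cal,[*c[0],.026],True))
E
```

```text
[238.91666667 131.41666667] [298.08333333 190.58333333]
(array([ 0.61801496, -0.2633744 ]), np.float64(0.2693938482282802), np.float64(0.20191252771757998))
(array([ 0.61801496, -0.2633744 ]), np.float64(0.269393848131422), np.float64(0.2019125265117598))
tip px pred (np.float64(265.1579140433475), np.float64(173.12366215084572)) (np.float64(268.2935653837242), np.float64(161.6244948046599))
```

View pics/w6c.png

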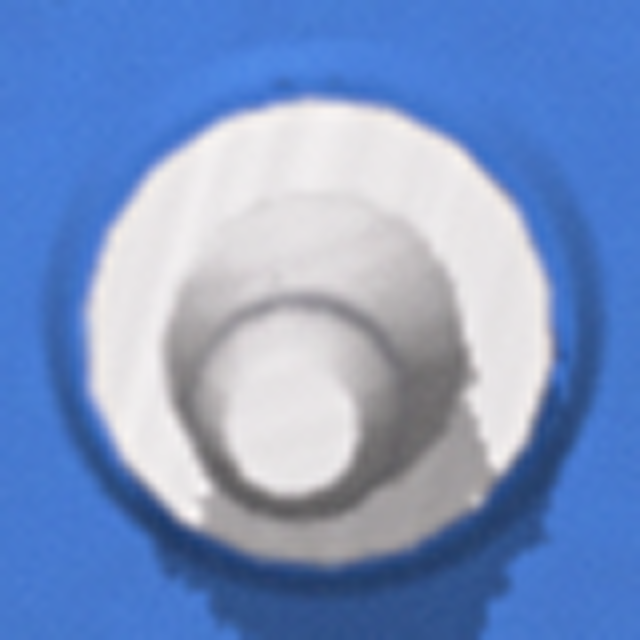

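>>> apply_moves([
  [-3, -8, 0, 0, -0.2, 0, 1],
  [-3, -10, 10, 0, 0, 0, 1],
  [-3, -8, 15, 0, 0, 0, 1],
  [-1, -3, 15, 0, 0, 0, 1],
  [0, 0, 10, 0, 0, 0, 1],
  [0, 0, 5, 0, 0, 0, 1],
  [0, 0, 0, 0, 0, 0, 1],
  [0, 0, 0, 0, 0, 0, 1],
])

```text
t: 9.45
eef_pos: [0.6185, -0.2632, 0.1205]
tool_rot: [-0.001, 0.815, 0.579, -0.001]
contact_force: [-0.4, -0.1, -2.6]
gripper_width: 0.629
```

```bash
python3 st.py .618 -.2634 .0268
```

```text
9.45 [-0.3 -0.1 93.7] [-0.4 -0.1 -2.6] 0.629
[ 0.6185 -0.2632  0.1205] [[0.3293, 0.9442, -0.0029], [0.9442, -0.3293, 0.001], [0.0, -0.003, -1.0]]
```

>>> apply_moves([
  [0, 0, 10, -0.2, 0, 0, 1],
  [0, 0, 15, 0, 0, 0, 1],
  [0, 0, 15, 0, 0, 0, 1],
  [0, 0, 12, 0, 0, 0, 1],
  [0, 0, 8, 0, 0, 0, 1],
  [0, 0, 4, 0, 0, 0, 1],
  [0, 0, 0, 0, 0, 0, 1],
  [0, 0, 0, 0, 0, 0, 1],
])

```text
t: 10.45
eef_pos: [0.619, -0.2633, 0.0519]
tool_rot: [0.0, 0.815, 0.579, 0.0]
contact_force: [-0.3, -0.7, -1.5]
gripper_width: 0.633
```

```bash
python3 st.py .618 -.2634 .0268
```

```text
10.45 [-0.4 -0.9 25.1] [-0.3 -0.7 -1.5] 0.633
[ 0.619  -0.2633  0.0519] [[0.329, 0.9443, 0.0011], [0.9443, -0.329, -0.0005], [-0.0001, 0.0012, -1.0]]
```

>>> apply_moves([
  [-0.4, -0.9, 4, 0, 0, 0, 1],
  [0, 0, 5, 0, 0, 0, 1],
  [0, 0, 5, 0, 0, 0, 1],
  [0, 0, 4, 0, 0, 0, 1],
  [0, 0, 3, 0, 0, 0, 1],
  [0, 0, 1, 0, 0, 0, 1],
  [0, 0, 0, 0, 0, 0, 1],
  [0, 0, 0, 0, 0, 0, 1],
])

```text
t: 11.45
eef_pos: [0.6186, -0.2636, 0.0292]
tool_rot: [0.001, 0.815, 0.579, 0.001]
contact_force: [-0.6, 0.4, -2.6]
gripper_width: 0.631
```

```bash
python3 st.py .618 -.2634 .0268
```

```text
11.45 [-0.  -0.6  2.4] [-0.6  0.4 -2.6] 0.631
[ 0.6186 -0.2636  0.0292] [[0.329, 0.9443, 0.0025], [0.9443, -0.329, -0.0008], [0.0, 0.0026, -1.0]]
```

>>> apply_moves([
  [0, -0.5, 1.2, 0, 0, 0, 1],
  [0, 0, 1.2, 0, 0, 0, 1],
  [0, 0, 0.5, 0, 0, 0, 1],
  [0, 0, 0, 0, 0, 0, 1],
  [0, 0, 0, 0, 0, 0, -1],
  [0, 0, 0, 0, 0, 0, -1],
  [0, 0, 0, 0, 0, 0, -1],
  [0, 0, 0, 0, 0, 0, -1],
])

```text
t: 12.45
eef_pos: [0.619, -0.2639, 0.0273]
tool_rot: [0.002, 0.815, 0.579, 0.001]
contact_force: [-0.1, -0.2, 0.2]
gripper_width: 0.998
```

```bash
python3 st.py .618 -.2634 .0268; python3 - <<'E'
from h import *
cal,im=snap("wrist","w7.png");np.save("w7cal.npy",cal["extrinsics"])
E
```

```text
12.45 [ 0.1 -1.1  0.5] [-0.1 -0.2  0.2] 0.998
[ 0.619  -0.2639  0.0273] [[0.3291, 0.9443, 0.0047], [0.9443, -0.3291, -0.0016], [0.0001, 0.0049, -1.0]]
```

View pics/w7.png

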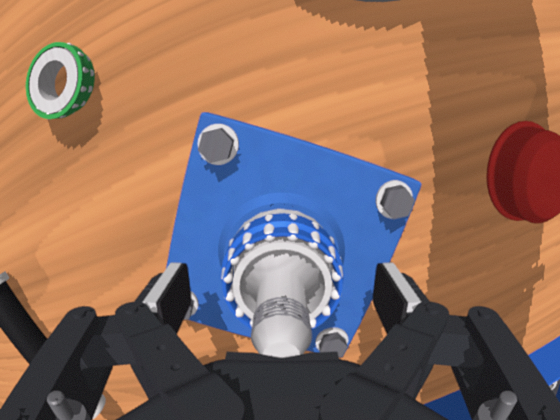

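>>> apply_moves([
  [0, 0, 0, 0, 0, 0, -1],
  [0, 0, -15, -0.3, 0, 0, -1],
  [0, 0, -30, 0, 0, 0, -1],
  [0, 0, -30, 0, 0, 0, -1],
  [0, 0, -30, 0, 0, 0, -1],
  [4, -20, -12, 0, 0, 0, -1],
  [8, -40, 0, 0, 0, 0, -1],
  [8, -40, 0, 0, 0, 0, -1],
])

```text
t: 13.5
eef_pos: [0.5312, -0.2132, 0.1535]
tool_rot: [0.008, 0.816, 0.578, 0.006]
contact_force: [0.2, 0.1, -0.0]
gripper_width: 1.002
```

```bash
python3 st.py .443 -.161 .13
```

```text
13.5 [  20.1 -101.    21.5] [ 0.2  0.1 -0. ] 1.002
[ 0.5312 -0.2132  0.1535] [[0.3309, 0.9435, 0.0191], [0.9437, -0.3308, -0.0068], [-0.0001, 0.0203, -0.9998]]
```

>>> apply_moves([
  [6, -28, 5, 0, 0, 0, -1],
  [5, -25, 10, 0, 0, 0, -1],
  [4, -20, 5, 0, 0, 0, -1],
  [2, -10, 0, 0, 0, 0, -1],
  [0, 0, 0, 0, 0, 0, -1],
  [0, 0, 0, 0, 0, 0, -1],
  [0, 0, 0, 0, 0, 0, -1],
  [0, 0, 0, 0, 0, 0, -1],
])

```text
t: 14.5
eef_pos: [0.4583, -0.1693, 0.1373]
tool_rot: [0.011, 0.816, 0.578, 0.01]
contact_force: [-0.9, -0.6, 0.7]
gripper_width: 1.003
```

```bash
python3 st.py .443 -.161 .13;python3 - <<'E'
from h import *
cal,im=snap("wrist","w8.png");np.save("w8cal.npy",cal["extrinsics"])
E
```

```text
14.5 [  2.7 -17.4   6.8] [-0.9 -0.6  0.7] 1.003
[ 0.4583 -0.1693  0.1373] [[0.3319, 0.9429, 0.0296], [0.9433, -0.3319, -0.0066], [0.0035, 0.0301, -0.9995]]
```

View pics/w8.png

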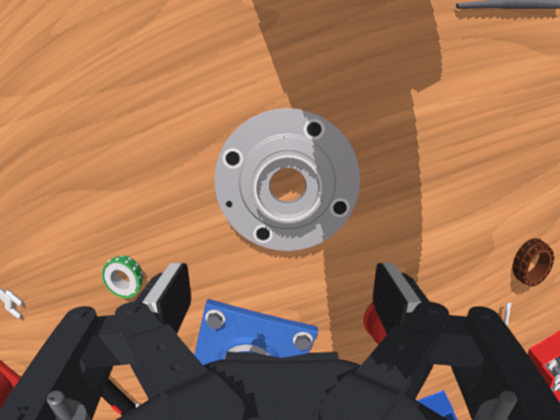

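```bash
python3 - <<'E'
from h import *
im=cv2.imread("pics/w8.png");cal=imaging.get_calibration("wrist")
cal["extrinsics"]=np.load("w8cal.npy")
pts,m=holepts(im,(287,184)); print(pts.min(0),pts.max(0))
c=fit(cal,pts,[(.024,.015),(.014,.015)],'in'); print(c)
s=4;h=90;x,y=287,180
cr=cv2.resize(im[y-h:y+h,x-h:x+h],None,fx=s,fy=s,interpolation=cv2.INTER_CUBIC)
hsv=cv2.cvtColor(cr,cv2.COLOR_BGR2HSV)
m=(hsv[...,1]<60).astype(np.uint8); m=cv2.morphologyEx(m,cv2.MORPH_OPEN,np.ones((9,9)))
mm,ct=comp(m,(h*s-30*s,h*s)); pts=(ct+.5)/s-.5+[x-h,y-h]; print(pts.min(0),pts.max(0))
print(fit(cal,pts,[(.013,.062),(.005,.062)],'out'))
print(delta([*c[0],.03]))
E
```

```text
[269.41666667 167.75      ] [305.08333333 200.41666667]
(array([ 0.44671222, -0.15932644]), np.float64(0.17646851380290252), np.float64(-0.12830666479825975))
[214.125 108.125] [359.375 250.375]
(array([ 0.44641189, -0.15928959]), np.float64(0.3115772714903284), np.float64(-0.2620890460289099))
[  5.11331261 -17.39170286 106.88353475]
```

>>> apply_moves([
  [2, -6, 0, 1.7, -0.2, 0, -1],
  [3, -8, 10, 0, 0, 0, -1],
  [0, -3, 15, 0, 0, 0, -1],
  [0, 0, 18, 0, 0, 0, -1],
  [0, 0, 15, 0, 0, 0, -1],
  [0, 0, 8, 0, 0, 0, -1],
  [0, 0, 0, 0, 0, 0, -1],
  [0, 0, 0, 0, 0, 0, -1],
])

```text
t: 15.55
eef_pos: [0.4411, -0.1568, 0.0668]
tool_rot: [-0.002, 0.816, 0.578, -0.002]
contact_force: [0.4, 0.7, 0.4]
gripper_width: 1.002
```

```bash
python3 st.py .4466 -.1593 .015
```

```text
15.55 [-0.5  6.3 51.7] [0.4 0.7 0.4] 1.002
[ 0.4411 -0.1568  0.0668] [[0.3313, 0.9435, -0.0046], [0.9435, -0.3313, 0.0009], [-0.0006, -0.0047, -1.0]]
```

>>> apply_moves([
  [-0.5, 5.5, 0, -0.3, 0, 0, -1],
  [0, 0, 0, 0, 0, 0, -1],
  [0, 0, 8, 0, 0, 0, -1],
  [0, 0, 10, 0, 0, 0, -1],
  [0, 0, 8, 0, 0, 0, -1],
  [0, 0, 5, 0, 0, 0, -1],
  [0, 0, 0, 0, 0, 0, -1],
  [0, 0, 0, 0, 0, 0, -1],
])

```text
t: 16.55
eef_pos: [0.4471, -0.1594, 0.0341]
tool_rot: [0.001, 0.816, 0.578, 0.0]
contact_force: [0.4, -0.1, 0.3]
gripper_width: 1.001
```

```bash
python3 st.py .4466 -.1593 .015;python3 - <<'E'
from h import *
cal,im=snap("side","s9.png")
cv2.imwrite("pics/s9c.png",up(im,(290,230),75,5))
E
```

```text
16.55 [-0.1 -0.6 19.1] [ 0.4 -0.1  0.3] 1.001
[ 0.4471 -0.1594  0.0341] [[0.3313, 0.9435, 0.0019], [0.9435, -0.3313, -0.001], [-0.0003, 0.0021, -1.0]]
```

View pics/s9c.png

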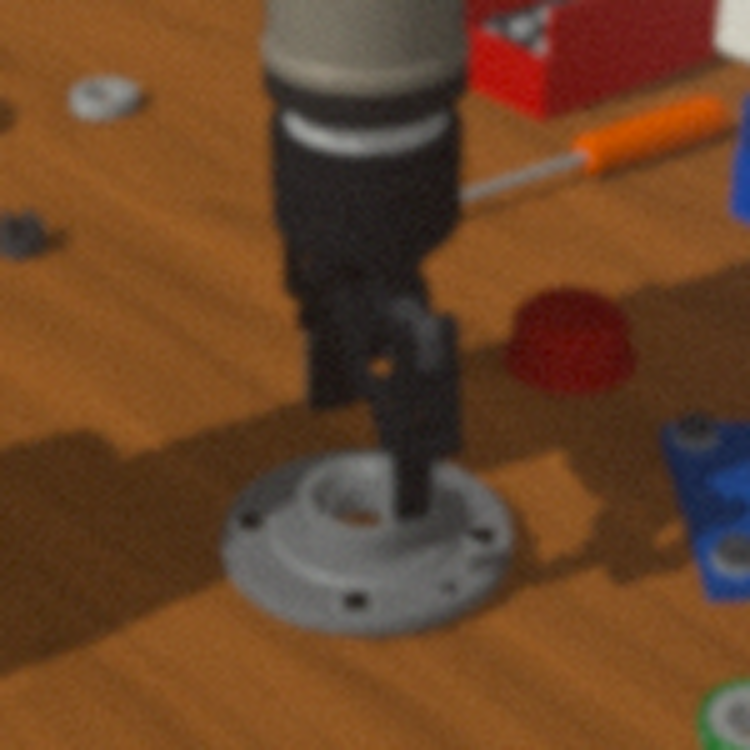

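```bash
python3 - <<'E'
from h import *
cal=imaging.get_calibration("side")
o=bot.get_obs()["eef_pos"]
for w in (.0425,.05):
  p=o[:2]-w*np.array([.331,.9435])
  for z in (.034,.04,.047,.053): print(w,z,np.round(proj(cal,[*p,z]),1))
print(np.round(proj(cal,[.4466,-.1593,.032]),1))
E
```

```text
0.0425 0.034 [294.5 263.3]
0.0425 0.04 [294.5 260.9]
0.0425 0.047 [294.5 258.1]
0.0425 0.053 [294.5 255.7]
0.05 0.034 [295.8 265.4]
0.05 0.04 [295.8 263. ]
0.05 0.047 [295.8 260.2]
0.05 0.053 [295.8 257.7]
[287.1 253. ]
```

>>> apply_moves([
  [0, -0.6, 5, 0, 0, 0, -1],
  [0, 0, 6, 0, 0, 0, -1],
  [0, 0, 5, 0, 0, 0, -1],
  [0, 0, 2, 0, 0, 0, 1],
  [0, 0, 0, 0, 0, 0, 1],
  [0, 0, 0, 0, 0, 0, 1],
  [0, 0, 0, 0, 0, 0, 1],
  [0, 0, 0, 0, 0, 0, 1],
], grip_force=80)

```text
t: 17.6
eef_pos: [0.4468, -0.1595, 0.0161]
tool_rot: [0.001, 0.816, 0.579, 0.001]
contact_force: [-0.2, 1.0, 0.3]
gripper_width: 0.644
```

```bash
python3 st.py .4466 -.1593 .015;python3 - <<'E'
from h import *
cal,im=snap("side","s10.png")
cv2.imwrite("pics/s10c.png",up(im,(290,230),75,5))
E
```

```text
17.6 [ 0.1 -0.3  1.1] [-0.2  1.   0.3] 0.644
[ 0.4468 -0.1595  0.0161] [[0.3304, 0.9438, 0.0027], [0.9438, -0.3304, -0.0008], [0.0001, 0.0028, -1.0]]
```

View pics/s10c.png

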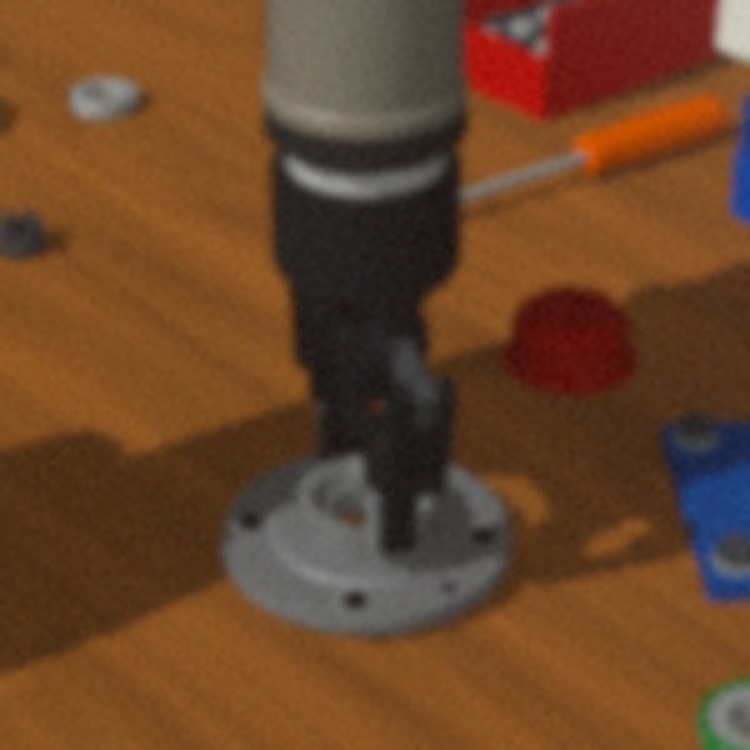

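>>> apply_moves([
  [0, 0, -4, 0, 0, 0, 1],
  [0, 0, -10, 0, 0, 0, 1],
  [0, 0, -20, 0, 0, 0, 1],
  [0, 0, -28, 0, 0, 0, 1],
  [0, 0, -28, 0, 0, 0, 1],
  [0, 0, -22, 0, 0, 0, 1],
  [0, 0, -6, 0, 0, 0, 1],
  [0, 0, 0, 0, 0, 0, 1],
])

```text
t: 18.65
eef_pos: [0.4411, -0.1579, 0.1366]
tool_rot: [-0.003, 0.816, 0.578, -0.002]
contact_force: [-0.4, 0.3, -8.9]
gripper_width: 0.643
```

```bash
python3 st.py .618 -.2634 .135;python3 - <<'E'
from h import *
cal,im=snap("wrist","w11.png")
E
```

```text
18.65 [-4.090e+01  2.019e+02  1.000e-01] [-0.4  0.3 -8.9] 0.643
[ 0.4411 -0.1579  0.1366] [[0.3316, 0.9434, -0.0072], [0.9434, -0.3316, 0.0019], [-0.0007, -0.0074, -1.0]]
```

View pics/w11.png

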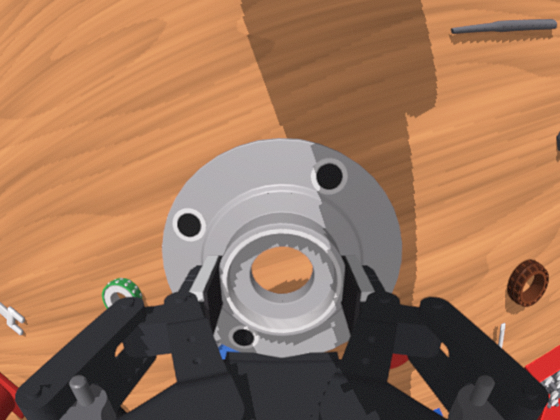

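```bash
python3 - <<'E'
from h import *
im=cv2.imread("pics/w11.png");cal=imaging.get_calibration("wrist");o=bot.get_obs();z0=o["eef_pos"][2]-.0161
pts,m=holepts(im,(282,268)); print(pts.min(0),pts.max(0))
c=fit(cal,pts,[(z0+.024,.015),(z0+.014,.015)],'in'); print(c, delta([*c[0],z0]))
E
```

```text
[251.08333333 246.08333333] [312.25       292.91666667]
(array([ 0.44080756, -0.15760608]), np.float64(0.19334150816957607), np.float64(0.07959094065996142)) [ 0.21762491 -0.02219289 16.10052392]
```

>>> apply_moves([
  [-3, 15, -5, -0.4, 0, 0, 1],
  [-6, 28, 0, 0, 0, 0, 1],
  [-7, 34, 0, 0, 0, 0, 1],
  [-7, 34, 0, 0, 0, 0, 1],
  [-7, 34, 0, 0, 0, 0, 1],
  [-6, 26, 0, 0, 0, 0, 1],
  [-2, 12, 0, 0, 0, 0, 1],
  [0, 0, 0, 0, 0, 0, 1],
])

```text
t: 19.7
eef_pos: [0.607, -0.2589, 0.1325]
tool_rot: [-0.003, 0.815, 0.579, -0.004]
contact_force: [-0.9, 0.4, -9.1]
gripper_width: 0.644
```

```bash
python3 st.py .618 -.2634 .135
```

```text
19.7 [-0.6 11.8 -2.6] [-0.9  0.4 -9.1] 0.644
[ 0.607  -0.2589  0.1325] [[0.3293, 0.9442, -0.0103], [0.9442, -0.3294, 0.0], [-0.0034, -0.0097, -0.9999]]
```

>>> apply_moves([
  [-0.6, 8, 0, -0.5, 0.2, 0, 1],
  [0, 3.5, 0, 0, 0, 0, 1],
  [0, 0, 0, 0, 0, 0, 1],
  [0, 0, 4, 0, 0, 0, 1],
  [0, 0, 6, 0, 0, 0, 1],
  [0, 0, 6, 0, 0, 0, 1],
  [0, 0, 3, 0, 0, 0, 1],
  [0, 0, 0, 0, 0, 0, 1],
])

```text
t: 20.7
eef_pos: [0.6156, -0.2612, 0.1112]
tool_rot: [-0.002, 0.815, 0.579, -0.001]
contact_force: [1.0, 0.8, -7.0]
gripper_width: 0.649
```

```bash
python3 st.py .618 -.2634 .0501
```

```text
20.7 [-1.4  3.3 61. ] [ 1.   0.8 -7. ] 0.649
[ 0.6156 -0.2612  0.1112] [[0.3285, 0.9445, -0.0038], [0.9445, -0.3285, 0.0031], [0.0017, -0.0046, -1.0]]
```

>>> apply_moves([
  [-1.4, 3.3, 0, -0.2, -0.1, 0, 1],
  [0, 0.4, 0, 0, 0, 0, 1],
  [0, 0, 5, 0, 0, 0, 1],
  [0, 0, 8, 0, 0, 0, 1],
  [0, 0, 9, 0, 0, 0, 1],
  [0, 0, 9, 0, 0, 0, 1],
  [0, 0, 6, 0, 0, 0, 1],
  [0, 0, 3, 0, 0, 0, 1],
])

```text
t: 21.7
eef_pos: [0.6189, -0.2639, 0.0681]
tool_rot: [-0.0, 0.815, 0.579, -0.0]
contact_force: [0.4, 0.1, -7.8]
gripper_width: 0.64
```

```bash
python3 st.py .618 -.2634 .0501
```

```text
21.7 [ 0.2 -1.  18. ] [ 0.4  0.1 -7.8] 0.64
[ 0.6189 -0.2639  0.0681] [[0.3284, 0.9445, -0.001], [0.9445, -0.3284, 0.0001], [-0.0002, -0.001, -1.0]]
```

>>> apply_moves([
  [0, -0.7, 3, 0, 0, 0, 1],
  [0, 0, 4, 0, 0, 0, 1],
  [0, 0, 4, 0, 0, 0, 1],
  [0, 0, 3, 0, 0, 0, 1],
  [0, 0, 2, 0, 0, 0, 1],
  [0, 0, 1, 0, 0, 0, 1],
  [0, 0, 0, 0, 0, 0, 1],
  [0, 0, 0, 0, 0, 0, 1],
])

```text
t: 22.7
eef_pos: [0.6188, -0.2639, 0.0506]
tool_rot: [0.0, 0.815, 0.579, 0.0]
contact_force: [0.3, -0.9, -7.7]
gripper_width: 0.638
```

```bash
python3 st.py .618 -.2634 .0501
```

```text
22.7 [ 0.2 -1.   0.5] [ 0.3 -0.9 -7.7] 0.638
[ 0.6188 -0.2639  0.0506] [[0.3284, 0.9445, 0.0003], [0.9445, -0.3284, -0.0003], [-0.0002, 0.0004, -1.0]]
```

>>> apply_moves([
  [0, -0.8, 0.6, 0, 0, 0, 1],
  [0, 0, 0.6, 0, 0, 0, 1],
  [0, 0, 0.3, 0, 0, 0, 1],
  [0, 0, 0, 0, 0, 0, -1],
  [0, 0, 0, 0, 0, 0, -1],
  [0, 0, 0, 0, 0, 0, -1],
  [0, 0, 0, 0, 0, 0, -1],
  [0, 0, 0, 0, 0, 0, -1],
])

```text
t: 23.7
eef_pos: [0.6216, -0.2656, 0.0532]
tool_rot: [0.004, 0.815, 0.579, 0.002]
contact_force: [-0.3, -0.5, 0.5]
gripper_width: 1.002
```

```bash
python3 st.py .618 -.2634 .0501; python3 - <<'E'
from h import *
cal,im=snap("wrist","w12.png");np.save("w12cal.npy",cal["extrinsics"])
E
```

```text
23.7 [ 0.9 -4.1  3.1] [-0.3 -0.5  0.5] 1.002
[ 0.6216 -0.2656  0.0532] [[0.3287, 0.9444, 0.0083], [0.9444, -0.3287, -0.0032], [-0.0003, 0.0089, -1.0]]
```

View pics/w12.png

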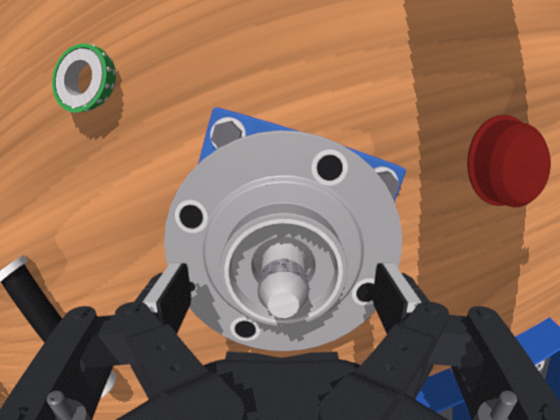

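>>> apply_moves([
  [0, 0, -10, -0.5, 0, 0, -1],
  [0, 0, -20, 0, 0, 0, -1],
  [0, 0, -25, 0, 0, 0, -1],
  [0, 0, -20, 0, 0, 0, -1],
  [-20, -17, -5, 0, 0, 0, -1],
  [-32, -26, 0, 0, 0, 0, -1],
  [-32, -26, 0, 0, 0, 0, -1],
  [-25, -20, 0, 0, 0, 0, -1],
])

```text
t: 24.75
eef_pos: [0.4958, -0.3415, 0.1395]
tool_rot: [0.009, 0.814, 0.58, 0.006]
contact_force: [0.4, -1.1, 0.3]
gripper_width: 1.001
```

```bash
python3 st.py .4802 -.3502 .12
```

```text
24.75 [-13.3 -12.3  19.2] [ 0.4 -1.1  0.3] 1.001
[ 0.4958 -0.3415  0.1395] [[0.3264, 0.945, 0.0205], [0.9452, -0.3263, -0.0076], [-0.0005, 0.0219, -0.9998]]
```

>>> apply_moves([
  [-5, -5, 5, 0.6, 0, 0, -1],
  [0, 0, 5, 0.6, 0, 0, -1],
  [0, 0, 5, 0, 0, 0, -1],
  [0, 0, 0, 0, 0, 0, -1],
  [0, 0, 0, 0, 0, 0, -1],
  [0, 0, 0, 0, 0, 0, -1],
  [0, 0, 0, 0, 0, 0, -1],
  [0, 0, 0, 0, 0, 0, -1],
])

```text
t: 25.75
eef_pos: [0.4884, -0.3442, 0.1232]
tool_rot: [-0.001, 0.814, 0.58, -0.0]
contact_force: [-1.1, -0.6, 0.9]
gripper_width: 1.0
```

```bash
python3 st.py .4802 -.3502 .12; python3 - <<'E'
from h import *
cal,im=snap("wrist","w13.png");np.save("w13cal.npy",cal["extrinsics"])
E
```

```text
25.75 [-8.4 -5.8  3.3] [-1.1 -0.6  0.9] 1.0
[ 0.4884 -0.3442  0.1232] [[0.3267, 0.9451, -0.0013], [0.9451, -0.3267, 0.0006], [0.0001, -0.0014, -1.0]]
```

View pics/w13.png

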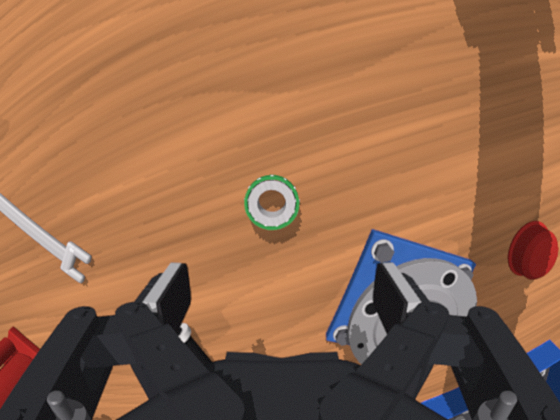

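```bash
python3 - <<'E'
from h import *
im=cv2.imread("pics/w13.png");cal=imaging.get_calibration("wrist")
cal["extrinsics"]=np.load("w13cal.npy")
pts,m=holepts(im,(271,201)); print(pts.min(0),pts.max(0))
c=fit(cal,pts,[(.017,.0115),(.0,.0115)],'in'); print(c,delta([*c[0],.01]))
E
```

```text
[258.58333333 189.91666667] [284.58333333 210.91666667]
(array([ 0.48116252, -0.35000889]), np.float64(0.4627551154849083), np.float64(-0.4605476683550124)) [ -7.88419716  -4.79394803 113.26102094]
```

```bash
python3 - <<'E'
from h import *
cal=imaging.get_calibration("side")
for w in (.029,.035):
  p=np.array([.4468,-.1595])-w*np.array([.331,.9435])
  for z in (.016,.019,.022,.025): print(w,z,np.round(proj(cal,[*p,z]),1))
E
```

```text
0.029 0.016 [292.  266.8]
0.029 0.019 [292.  265.6]
0.029 0.022 [292.  264.5]
0.029 0.025 [292.  263.3]
0.035 0.016 [293.  268.5]
0.035 0.019 [293.  267.3]
0.035 0.022 [293.  266.1]
0.035 0.025 [293.  264.9]
```

>>> apply_moves([
  [-4, -2, 5, 0, 0, 0, -1],
  [-2, -2, 12, 0, 0, 0, -1],
  [0, 0, 18, 0, 0, 0, -1],
  [0, 0, 18, 0, 0, 0, -1],
  [0, 0, 12, 0, 0, 0, -1],
  [0, 0, 5, 0, 0, 0, -1],
  [0, 0, 0, 0, 0, 0, -1],
  [0, 0, 0, 0, 0, 0, -1],
])

```text
t: 26.8
eef_pos: [0.4813, -0.3486, 0.0471]
tool_rot: [-0.002, 0.815, 0.58, -0.001]
contact_force: [-0.3, 0.2, -0.1]
gripper_width: 0.999
```

```bash
python3 st.py .4812 -.3500 .007
```

```text
26.8 [-1.4  0.5 40.1] [-0.3  0.2 -0.1] 0.999
[ 0.4813 -0.3486  0.0471] [[0.3271, 0.945, -0.0032], [0.945, -0.3271, 0.0015], [0.0004, -0.0035, -1.0]]
```

>>> apply_moves([
  [-1.4, 0.4, 3, -0.2, 0, 0, -1],
  [0, 0, 8, 0, 0, 0, -1],
  [0, 0, 8, 0, 0, 0, -1],
  [0, 0, 7, 0, 0, 0, -1],
  [0, 0, 5, 0, 0, 0, -1],
  [0, 0, 3, 0, 0, 0, -1],
  [0, 0, 0, 0, 0, 0, -1],
  [0, 0, 0, 0, 0, 0, -1],
])

```text
t: 27.8
eef_pos: [0.4819, -0.3505, 0.0114]
tool_rot: [0.001, 0.815, 0.58, 0.001]
contact_force: [-0.5, -0.4, -0.4]
gripper_width: 0.997
```

```bash
python3 st.py .4812 -.3500 .0075
```

```text
27.8 [ 0.2 -0.8  3.9] [-0.5 -0.4 -0.4] 0.997
[ 0.4819 -0.3505  0.0114] [[0.327, 0.945, 0.0017], [0.945, -0.327, -0.0004], [0.0002, 0.0018, -1.0]]
```

>>> apply_moves([
  [0.2, -0.8, 1.8, 0, 0, 0, -1],
  [0, 0, 1.8, 0, 0, 0, -1],
  [0, 0, 0, 0, 0, 0, 1],
  [0, 0, 0, 0, 0, 0, 1],
  [0, 0, 0, 0, 0, 0, 1],
  [0, 0, 0, 0, 0, 0, 1],
  [0, 0, 0, 0, 0, 0, 1],
  [0, 0, 0, 0, 0, 0, 1],
], grip_force=40)

```text
t: 28.8
eef_pos: [0.4814, -0.3502, 0.0087]
tool_rot: [0.001, 0.815, 0.58, 0.001]
contact_force: [-1.0, -0.3, 0.7]
gripper_width: 0.487
```

```bash
python3 st.py .4812 -.3500 .0075; python3 - <<'E'
from h import *
cal,im=snap("wrist","w14.png");o=bot.get_obs()
pts,m=holepts(im,(282,283),h=40); print(pts.min(0),pts.max(0))
c=fit(cal,pts,[(.017,.0115),(.0,.0115)],'in'); print(c,delta([*c[0],0]))
E
```

```text
28.8 [ 0.1 -0.3  1.2] [-1.  -0.3  0.7] 0.487
[ 0.4814 -0.3502  0.0087] [[0.3271, 0.945, 0.0027], [0.945, -0.3271, -0.0006], [0.0003, 0.0027, -1.0]]
[241.58333333 242.58333333] [321.41666667 315.75      ]
(array([ 0.48453681, -0.35093828]), np.float64(14.193784821766874), np.float64(12.980885630803082)) [0.29996522 3.16126792 8.67547059]
```

View pics/w14.png

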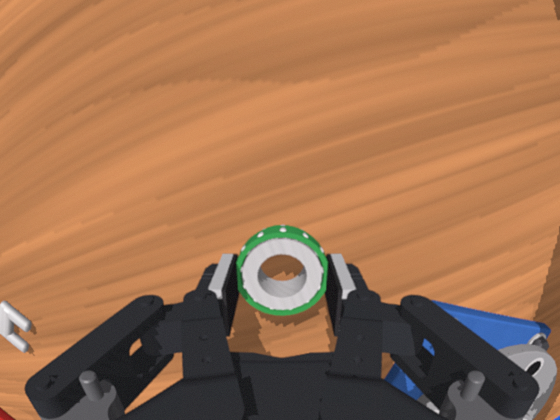

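```bash
python3 - <<'E'
from h import *
im=cv2.imread("pics/w14.png");cal=imaging.get_calibration("wrist")
pts,m=holepts(im,(282,268),h=40); print(pts.min(0),pts.max(0))
c=fit(cal,pts,[(.017,.0115),(.0,.0115)],'in'); print(c,delta([*c[0],0]))
E
```

```text
[260.58333333 254.58333333] [302.75       280.08333333]
(array([ 0.48135699, -0.34986894]), np.float64(0.2895490973705291), np.float64(-0.282509714067427)) [ 0.27020042 -0.19339749  8.66645899]
```

>>> apply_moves([
  [0, 0, -5, 0, 0, 0, 1],
  [0, 0, -20, 0, 0, 0, 1],
  [0, 0, -30, 0, 0, 0, 1],
  [0, 0, -35, 0, 0, 0, 1],
  [0, 0, -30, 0, 0, 0, 1],
  [0, 0, -20, 0, 0, 0, 1],
  [0, 0, -10, 0, 0, 0, 1],
  [0, 0, 0, 0, 0, 0, 1],
])

```text
t: 29.85
eef_pos: [0.4808, -0.3507, 0.1701]
tool_rot: [0.003, 0.815, 0.579, 0.002]
contact_force: [0.5, -0.3, -1.9]
gripper_width: 0.484
```

```bash
python3 st.py .65 -.2746 .17
```

```text
29.85 [127.4 134.8   1. ] [ 0.5 -0.3 -1.9] 0.484
[ 0.4808 -0.3507  0.1701] [[0.3284, 0.9445, 0.0062], [0.9445, -0.3284, -0.0019], [0.0002, 0.0065, -1.0]]
```

>>> apply_moves([
  [12, 10, 0, 0.4, 0, 0, 1],
  [18, 14, 0, 0, 0, 0, 1],
  [22, 18, 0, 0, 0, 0, 1],
  [22, 18, 0, 0, 0, 0, 1],
  [20, 16, 0, 0, 0, 0, 1],
  [14, 11, 0, 0, 0, 0, 1],
  [6, 5, 0, 0, 0, 0, 1],
  [0, 0, 0, 0, 0, 0, 1],
])

```text
t: 30.85
eef_pos: [0.6136, -0.2627, 0.1641]
tool_rot: [-0.004, 0.813, 0.582, -0.002]
contact_force: [0.4, 0.3, -1.3]
gripper_width: 0.484
```

```bash
python3 st.py .618 -.2634 .0667
```

```text
30.85 [ 0.6  5.3 97.3] [ 0.4  0.3 -1.3] 0.484
[ 0.6136 -0.2627  0.1641] [[0.3235, 0.9462, -0.0083], [0.9462, -0.3235, 0.0048], [0.0019, -0.0094, -1.0]]
```

>>> apply_moves([
  [0.3, 4, 0, -0.5, -0.1, 0, 1],
  [0, 1.2, 0, 0, 0, 0, 1],
  [0, 0, 8, 0, 0, 0, 1],
  [0, 0, 12, 0, 0, 0, 1],
  [0, 0, 12, 0, 0, 0, 1],
  [0, 0, 8, 0, 0, 0, 1],
  [0, 0, 3, 0, 0, 0, 1],
  [0, 0, 0, 0, 0, 0, 1],
])

```text
t: 31.85
eef_pos: [0.6157, -0.2671, 0.1174]
tool_rot: [-0.001, 0.815, 0.58, -0.001]
contact_force: [-0.0, -0.4, -1.5]
gripper_width: 0.481
```

```bash
python3 st.py .618 -.2634 .0667; python3 - <<'E'
from h import *
cal,im=snap("wrist","w15.png");np.save("w15cal.npy",cal["extrinsics"])
E
```

```text
31.85 [ 4.3  1.1 50.7] [-0.  -0.4 -1.5] 0.481
[ 0.6157 -0.2671  0.1174] [[0.3283, 0.9446, -0.0026], [0.9446, -0.3283, -0.0003], [-0.0012, -0.0023, -1.0]]
```

View pics/w15.png

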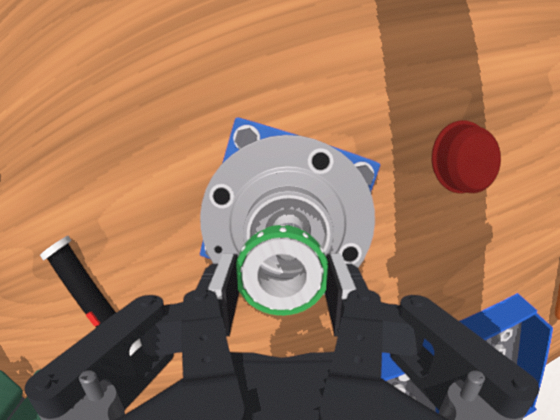

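>>> apply_moves([
  [2.5, 0.8, 0, -0.1, 0.1, 0, 1],
  [1.5, 0.3, 0, 0, 0, 0, 1],
  [0, 0, 0, 0, 0, 0, 1],
  [0, 0, 3, 0, 0, 0, 1],
  [0, 0, 3, 0, 0, 0, 1],
  [0, 0, 0, 0, 0, 0, 1],
  [0, 0, 0, 0, 0, 0, 1],
  [0, 0, 0, 0, 0, 0, 1],
])

```text
t: 32.9
eef_pos: [0.619, -0.2636, 0.1122]
tool_rot: [0.0, 0.815, 0.58, 0.001]
contact_force: [-0.2, -0.5, -0.5]
gripper_width: 0.486
```

```bash
python3 st.py .618 -.2634 .0667
```

```text
32.9 [-0.1 -1.1 45.5] [-0.2 -0.5 -0.5] 0.486
[ 0.619  -0.2636  0.1122] [[0.3281, 0.9446, 0.0019], [0.9446, -0.3281, 0.0002], [0.0008, 0.0017, -1.0]]
```

>>> apply_moves([
  [0, -1, 0, 0, 0, 0, 1],
  [0, 0, 3, 0, 0, 0, 1],
  [0, 0, 5, 0, 0, 0, 1],
  [0, 0, 6, 0, 0, 0, 1],
  [0, 0, 6, 0, 0, 0, 1],
  [0, 0, 4, 0, 0, 0, 1],
  [0, 0, 1, 0, 0, 0, 1],
  [0, 0, 0, 0, 0, 0, 1],
])

```text
t: 33.9
eef_pos: [0.6178, -0.2632, 0.085]
tool_rot: [0.0, 0.815, 0.58, 0.001]
contact_force: [0.5, 0.5, -1.0]
gripper_width: 0.486
```

```bash
python3 st.py .618 -.2634 .0667
```

```text
33.9 [-0.1  0.3 18.3] [ 0.5  0.5 -1. ] 0.486
[ 0.6178 -0.2632  0.085 ] [[0.3281, 0.9446, 0.0011], [0.9446, -0.3281, 0.0004], [0.0008, 0.0009, -1.0]]
```

>>> apply_moves([
  [0, 0.2, 3, 0, 0, 0, 1],
  [0, 0, 4, 0, 0, 0, 1],
  [0, 0, 4, 0, 0, 0, 1],
  [0, 0, 3, 0, 0, 0, 1],
  [0, 0, 2, 0, 0, 0, 1],
  [0, 0, 1, 0, 0, 0, 1],
  [0, 0, 0, 0, 0, 0, 1],
  [0, 0, 0, 0, 0, 0, 1],
])

```text
t: 34.9
eef_pos: [0.6183, -0.2634, 0.0672]
tool_rot: [0.0, 0.815, 0.58, 0.001]
contact_force: [0.3, -0.0, -1.3]
gripper_width: 0.491
```

```bash
python3 st.py .618 -.2634 .0667
```

```text
34.9 [-0.1 -0.3  0.5] [ 0.3 -0.  -1.3] 0.491
[ 0.6183 -0.2634  0.0672] [[0.3281, 0.9446, 0.0019], [0.9446, -0.3281, 0.0002], [0.0008, 0.0017, -1.0]]
```

>>> apply_moves([
  [0, 0, 0.6, 0, 0, 0, 1],
  [0, 0, 0.5, 0, 0, 0, 1],
  [0, 0, 0, 0, 0, 0, 1],
  [0, 0, 0, 0, 0, 0, -1],
  [0, 0, 0, 0, 0, 0, -1],
  [0, 0, 0, 0, 0, 0, -1],
  [0, 0, 0, 0, 0, 0, -1],
  [0, 0, 0, 0, 0, 0, -1],
])

```text
t: 35.9
eef_pos: [0.619, -0.2637, 0.0669]
tool_rot: [0.001, 0.815, 0.58, 0.001]
contact_force: [0.2, 0.2, -0.1]
gripper_width: 1.001
```

```bash
python3 st.py .618 -.2634 .0667; python3 - <<'E'
from h import *
cal,im=snap("wrist","w16.png");np.save("w16cal.npy",cal["extrinsics"])
E
```

```text
35.9 [-0.  -1.   0.2] [ 0.2  0.2 -0.1] 1.001
[ 0.619  -0.2637  0.0669] [[0.3281, 0.9446, 0.0034], [0.9446, -0.3281, -0.0004], [0.0008, 0.0034, -1.0]]
```

View pics/w16.png

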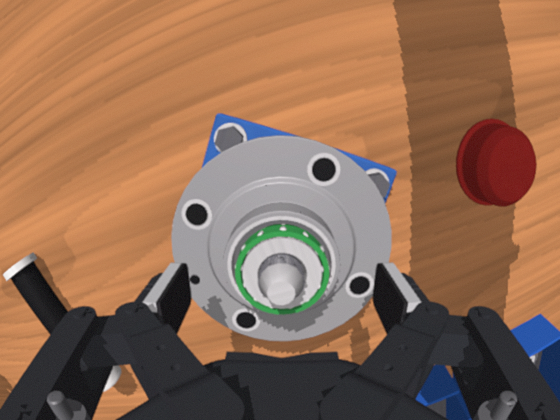

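>>> apply_moves([
  [0, 0, -10, 0, 0, 0, -1],
  [0, 0, -25, 0, 0, 0, -1],
  [0, 0, -30, 0, 0, 0, -1],
  [10, -4, -15, 0, 0, 0, -1],
  [30, -11, 0, 0, 0, 0, -1],
  [50, -18, 0, 0, 0, 0, -1],
  [55, -20, 0, 0, 0, 0, -1],
  [55, -20, 0, 0, 0, 0, -1],
])

```text
t: 36.95
eef_pos: [0.615, -0.0489, 0.152]
tool_rot: [0.003, 0.818, 0.576, 0.002]
contact_force: [0.9, 0.2, 0.2]
gripper_width: 1.0
```

```bash
python3 st.py .6095 .2898 .12
```

```text
36.95 [ 317.  -119.5   31.2] [0.9 0.2 0.2] 1.0
[ 0.615  -0.0489  0.152 ] [[0.337, 0.9415, 0.0059], [0.9415, -0.337, -0.0024], [-0.0003, 0.0064, -1.0]]
```

>>> apply_moves([
  [52, -19, 0, 0, 0, 0, -1],
  [55, -20, 0, 0, 0, 0, -1],
  [55, -20, 5, 0, 0, 0, -1],
  [55, -20, 8, 0, 0, 0, -1],
  [40, -15, 8, 0, 0, 0, -1],
  [20, -8, 5, 0, 0, 0, -1],
  [5, -2, 0, 0, 0, 0, -1],
  [0, 0, 0, 0, 0, 0, -1],
])

```text
t: 37.95
eef_pos: [0.6058, 0.2711, 0.1256]
tool_rot: [0.001, 0.814, 0.58, 0.002]
contact_force: [0.5, -0.3, -0.1]
gripper_width: 0.999
```

```bash
python3 st.py .6095 .2898 .12; python3 - <<'E'
from h import *
cal,im=snap("wrist","w17.png");np.save("w17cal.npy",cal["extrinsics"])
E
```

```text
37.95 [18.9 -2.6  5.7] [ 0.5 -0.3 -0.1] 0.999
[0.6058 0.2711 0.1256] [[0.3264, 0.9452, 0.0045], [0.9452, -0.3264, 0.001], [0.0024, 0.0039, -1.0]]
```

View pics/w17.png

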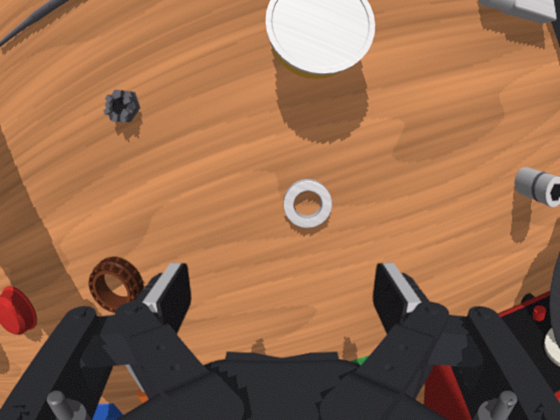

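```bash
python3 - <<'E'
from h import *
im=cv2.imread("pics/w17.png");cal=imaging.get_calibration("wrist")
cal["extrinsics"]=np.load("w17cal.npy")
pts,m=holepts(im,(307,203)); print(pts.min(0),pts.max(0))
c=fit(cal,pts,[(.010,.012),(.0,.012)],'in'); print(c,delta([*c[0],.002]))
print(onz(cal,(115,283),.02,True))
E
```

```text
[293.58333333 190.75      ] [320.25       214.58333333]
(array([0.61215466, 0.29235459]), np.float64(0.34891655044800834), np.float64(-0.3403325363338693)) [ 22.44933958  -1.80985588 123.75653428]
[0.62309712 0.09675624 0.02      ]
```

>>> apply_moves([
  [8, -0.6, 5, 0.2, 0.1, 0, -1],
  [10, -1, 12, 0, 0, 0, -1],
  [3, 0, 18, 0, 0, 0, -1],
  [0, 0, 20, 0, 0, 0, -1],
  [0, 0, 15, 0, 0, 0, -1],
  [0, 0, 8, 0, 0, 0, -1],
  [0, 0, 0, 0, 0, 0, -1],
  [0, 0, 0, 0, 0, 0, -1],
])

```text
t: 39.0
eef_pos: [0.6127, 0.2869, 0.0414]
tool_rot: [-0.0, 0.817, 0.577, 0.001]
contact_force: [-1.4, 0.3, 0.3]
gripper_width: 1.0
```

```bash
python3 st.py .6122 .2924 .001
```

```text
39.0 [ 4.9 -2.3 40.4] [-1.4  0.3  0.3] 1.0
[0.6127 0.2869 0.0414] [[0.3335, 0.9428, 0.0005], [0.9428, -0.3335, 0.0011], [0.0012, 0.0001, -1.0]]
```

>>> apply_moves([
  [3, -1.5, 0, 0, 0, 0, -1],
  [1.8, -0.8, 6, 0, 0, 0, -1],
  [0, 0, 9, 0, 0, 0, -1],
  [0, 0, 9, 0, 0, 0, -1],
  [0, 0, 6, 0, 0, 0, -1],
  [0, 0, 3, 0, 0, 0, -1],
  [0, 0, 0, 0, 0, 0, -1],
  [0, 0, 0, 0, 0, 0, -1],
])

```text
t: 40.0
eef_pos: [0.6128, 0.2931, 0.0071]
tool_rot: [-0.0, 0.816, 0.577, 0.001]
contact_force: [-0.3, 0.3, 0.4]
gripper_width: 1.0
```

```bash
python3 st.py .6122 .2924 .001
```

```text
40.0 [-0.9 -0.3  6.1] [-0.3  0.3  0.4] 1.0
[0.6128 0.2931 0.0071] [[0.3333, 0.9428, 0.002], [0.9428, -0.3333, 0.0022], [0.0027, 0.0012, -1.0]]
```

>>> apply_moves([
  [-0.7, -0.3, 3, 0, 0, 0, -1],
  [0, 0, 2.5, 0, 0, 0, -1],
  [0, 0, 0, 0, 0, 0, 1],
  [0, 0, 0, 0, 0, 0, 1],
  [0, 0, 0, 0, 0, 0, 1],
  [0, 0, 0, 0, 0, 0, 1],
  [0, 0, 0, 0, 0, 0, 1],
  [0, 0, 0, 0, 0, 0, 1],
], grip_force=40)

```text
t: 41.0
eef_pos: [0.6128, 0.2927, 0.0023]
tool_rot: [-0.0, 0.817, 0.577, 0.002]
contact_force: [-0.6, -0.7, 0.0]
gripper_width: 0.436
```

```bash
python3 st.py .6122 .2924 .001; python3 - <<'E'
from h import *
cal,im=snap("wrist","w18.png");np.save("w18cal.npy",cal["extrinsics"])
pts,m=holepts(im,(282,272),h=40); print(pts.min(0),pts.max(0))
c=fit(cal,pts,[(.010,.012),(.0,.012)],'in'); print(c,delta([*c[0],0]))
E
```

```text
41.0 [-0.5 -0.5  1.3] [-0.6 -0.7  0. ] 0.436
[0.6128 0.2927 0.0023] [[0.3334, 0.9428, 0.0031], [0.9428, -0.3334, 0.003], [0.0038, 0.002, -1.0]]
[257.75       252.08333333] [305.08333333 286.75      ]
(array([0.61245738, 0.29304447]), np.float64(0.14665059447349532), np.float64(-0.12753289350666847)) [ 0.11942755 -0.43742875  2.30602224]
```

View pics/w18.png

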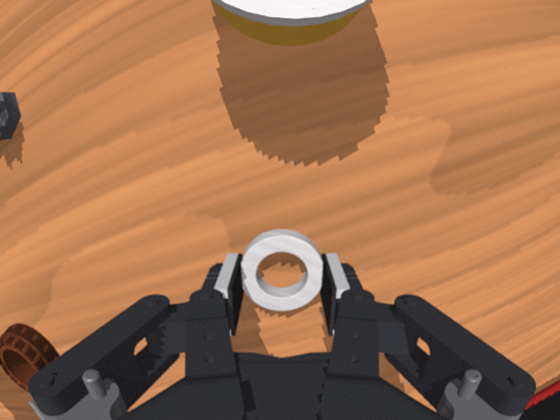

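>>> apply_moves([
  [0, 0, -5, 0.1, -0.2, 0, 1],
  [0, 0, -20, 0, 0, 0, 1],
  [0, 0, -35, 0, 0, 0, 1],
  [0, 0, -40, 0, 0, 0, 1],
  [-20, 7, -30, 0, 0, 0, 1],
  [-35, 12, -10, 0, 0, 0, 1],
  [-45, 16, 0, 0, 0, 0, 1],
  [-50, 18, 0, 0, 0, 0, 1],
])

```text
t: 42.05
eef_pos: [0.6147, 0.1367, 0.1562]
tool_rot: [-0.0, 0.814, 0.581, 0.005]
contact_force: [0.5, 0.1, -0.3]
gripper_width: 0.436
```

```bash
python3 st.py .618 -.2634 .15
```

```text
42.05 [-377.4  132.9    3.6] [ 0.5  0.1 -0.3] 0.436
[0.6147 0.1367 0.1562] [[0.3244, 0.9459, 0.0082], [0.9459, -0.3245, 0.0064], [0.0087, 0.0057, -0.9999]]
```

>>> apply_moves([
  [-52, 18, 0, 0.2, -0.4, 0, 1],
  [-55, 19, 0, 0, 0, 0, 1],
  [-55, 19, 0, 0, 0, 0, 1],
  [-55, 19, 0, 0, 0, 0, 1],
  [-50, 18, 0, 0, 0, 0, 1],
  [-40, 14, 0, 0, 0, 0, 1],
  [-25, 9, 0, 0, 0, 0, 1],
  [-10, 3, 0, 0, 0, 0, 1],
])

```text
t: 43.05
eef_pos: [0.6163, -0.2435, 0.1693]
tool_rot: [0.005, 0.816, 0.578, 0.007]
contact_force: [-0.0, 0.6, -0.6]
gripper_width: 0.439
```

```bash
python3 st.py .618 -.2634 .15
```

```text
43.05 [-18.3   7.8  19.4] [-0.   0.6 -0.6] 0.439
[ 0.6163 -0.2435  0.1693] [[0.3317, 0.9432, 0.0176], [0.9434, -0.3318, -0.0003], [0.0056, 0.0167, -0.9998]]
```

>>> apply_moves([
  [-9, 4, 0, 1.0, -0.3, 0, 1],
  [-6, 3, 5, 0, 0, 0, 1],
  [0, 0, 10, 0, 0, 0, 1],
  [0, 0, 10, 0, 0, 0, 1],
  [0, 0, 5, 0, 0, 0, 1],
  [0, 0, 0, 0, 0, 0, 1],
  [0, 0, 0, 0, 0, 0, 1],
  [0, 0, 0, 0, 0, 0, 1],
])

```text
t: 44.05
eef_pos: [0.6191, -0.2553, 0.1372]
tool_rot: [-0.002, 0.814, 0.58, 0.0]
contact_force: [0.3, 0.5, -1.0]
gripper_width: 0.432
```

```bash
python3 st.py .618 -.2634 .0773
```

```text
44.05 [-8.2  1.8 59.9] [ 0.3  0.5 -1. ] 0.432
[ 0.6191 -0.2553  0.1372] [[0.3263, 0.9453, -0.0024], [0.9453, -0.3263, 0.0038], [0.0028, -0.0035, -1.0]]
```

>>> apply_moves([
  [-5, 1.5, 0, -0.2, -0.2, 0, 1],
  [-3, 0.7, 0, 0, 0, 0, 1],
  [0, 0, 5, 0, 0, 0, 1],
  [0, 0, 8, 0, 0, 0, 1],
  [0, 0, 5, 0, 0, 0, 1],
  [0, 0, 2, 0, 0, 0, 1],
  [0, 0, 0, 0, 0, 0, 1],
  [0, 0, 0, 0, 0, 0, 1],
])

```text
t: 45.05
eef_pos: [0.6185, -0.2645, 0.1159]
tool_rot: [0.0, 0.814, 0.58, -0.0]
contact_force: [-0.4, -0.4, -1.4]
gripper_width: 0.435
```

```bash
python3 st.py .618 -.2634 .0773
```

```text
45.05 [ 0.9 -0.9 38.6] [-0.4 -0.4 -1.4] 0.435
[ 0.6185 -0.2645  0.1159] [[0.3266, 0.9452, 0.0001], [0.9452, -0.3266, -0.0011], [-0.001, 0.0005, -1.0]]
```

Correct laterally (y wants +0.4 for the grasp offset) and lower.

>>> apply_moves([
  [0.8, -0.5, 0, 0, 0, 0, 1],
  [0, 0, 3, 0, 0, 0, 1],
  [0, 0, 5, 0, 0, 0, 1],
  [0, 0, 6, 0, 0, 0, 1],
  [0, 0, 4, 0, 0, 0, 1],
  [0, 0, 2, 0, 0, 0, 1],
  [0, 0, 0, 0, 0, 0, 1],
  [0, 0, 0, 0, 0, 0, 1],
])

```text
t: 46.05
eef_pos: [0.6184, -0.2635, 0.0946]
tool_rot: [0.001, 0.814, 0.58, -0.0]
contact_force: [-0.4, -0.6, -0.5]
gripper_width: 0.436
```

```bash
python3 st.py .618 -.2634 .0773
```

```text
46.05 [-0.  -0.5 17.3] [-0.4 -0.6 -0.5] 0.436
[ 0.6184 -0.2635  0.0946] [[0.3265, 0.9452, 0.0003], [0.9452, -0.3265, -0.0012], [-0.001, 0.0007, -1.0]]
```

>>> apply_moves([
  [0, 0, 3, 0, 0, 0, 1],
  [0, 0, 4, 0, 0, 0, 1],
  [0, 0, 4, 0, 0, 0, 1],
  [0, 0, 3, 0, 0, 0, 1],
  [0, 0, 1.5, 0, 0, 0, 1],
  [0, 0, 0.5, 0, 0, 0, 1],
  [0, 0, 0, 0, 0, 0, 1],
  [0, 0, 0, 0, 0, 0, 1],
])

```text
t: 47.05
eef_pos: [0.6186, -0.2636, 0.0777]
tool_rot: [0.001, 0.814, 0.58, -0.0]
contact_force: [0.2, 0.3, -0.8]
gripper_width: 0.434
```

```bash
python3 st.py .618 -.2634 .0773
```

```text
47.05 [-0.  -0.6  0.4] [ 0.2  0.3 -0.8] 0.434
[ 0.6186 -0.2636  0.0777] [[0.3265, 0.9452, 0.0007], [0.9452, -0.3265, -0.0012], [-0.0009, 0.001, -1.0]]
```

>>> apply_moves([
  [0, 0, 0.5, 0, 0, 0, 1],
  [0, 0, 0.4, 0, 0, 0, 1],
  [0, 0, 0, 0, 0, 0, 1],
  [0, 0, 0, 0, 0, 0, -1],
  [0, 0, 0, 0, 0, 0, -1],
  [0, 0, 0, 0, 0, 0, -1],
  [0, 0, 0, 0, 0, 0, -1],
  [0, 0, 0, 0, 0, 0, -1],
])

```text
t: 48.05
eef_pos: [0.619, -0.2638, 0.0773]
tool_rot: [0.001, 0.814, 0.58, 0.0]
contact_force: [-0.3, 0.7, -0.2]
gripper_width: 0.999
```

>>> apply_moves([
  [0, 0, 0, 0, 0, 0, -1],
  [0, 0, -10, 0, 0, 0, -1],
  [0, 0, -25, 0, 0, 0, -1],
  [0, 0, -30, 0, 0, 0, -1],
  [0, 10, -15, 0, 0, 0, -1],
  [0, 10, -5, 0, 0, 0, -1],
  [0, 5, 0, 0, 0, 0, -1],
  [0, 0, 0, 0, 0, 0, -1],
])

```text
t: 49.05
eef_pos: [0.6432, -0.2723, 0.1668]
tool_rot: [0.001, 0.815, 0.58, 0.0]
contact_force: [-0.9, -0.7, -0.5]
gripper_width: 1.003
```

```bash
python3 st.py .618 -.2634 .0773; python3 - <<'E'
from h import *
cal,im=snap("wrist","w19.png");np.save("w19cal.npy",cal["extrinsics"])
cal,im=snap("side","s19.png");cv2.imwrite("pics/s19c.png",up(im,(378,240),50,7))
E
```

```text
49.05 [  0.3 -26.9  89.5] [-0.9 -0.7 -0.5] 1.003
[ 0.6432 -0.2723  0.1668] [[0.3269, 0.9451, 0.0018], [0.9451, -0.3269, -0.0017], [-0.001, 0.0022, -1.0]]
```

View pics/w19.png

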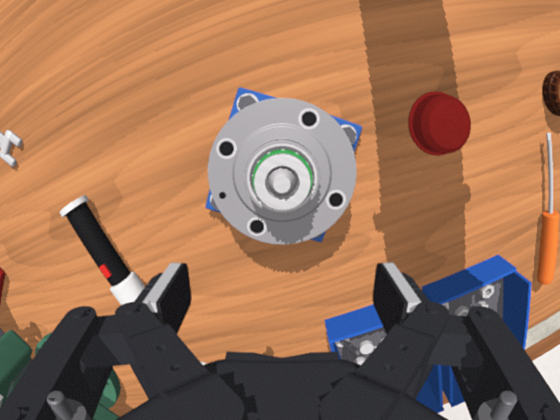

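View pics/s19c.png

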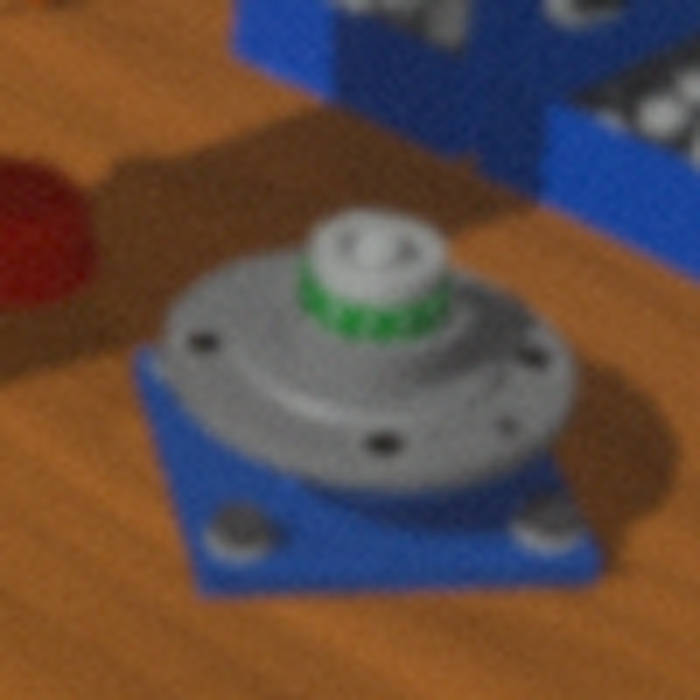

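```bash
python3 - <<'E'
from h import *
im=cv2.imread("pics/w19.png");cal=imaging.get_calibration("wrist");cal["extrinsics"]=np.load("w19cal.npy")
s=4;h=90;x,y=282,172
cr=cv2.resize(im[y-h:y+h,x-h:x+h],None,fx=s,fy=s,interpolation=cv2.INTER_CUBIC)
hsv=cv2.cvtColor(cr,cv2.COLOR_BGR2HSV)
m=(hsv[...,1]<60).astype(np.uint8); m=cv2.morphologyEx(m,cv2.MORPH_OPEN,np.ones((25,25)))
mm,ct=comp(m,(h*s-45*s,h*s)); pts=(ct+.5)/s-.5+[x-h,y-h]
for z in (.034,.04,.046): print("hub",z,fit(cal,pts,[(z+.013,.062),(z+.005,.062)],'out'))
print("tip",proj(cal,[.618,-.2634,.091],True))
bot.hand_in()
E
```

```text
hub 0.034 (array([ 0.61816932, -0.26325919]), np.float64(2.5357816287532704), np.float64(-0.20991847795534188))
hub 0.04 (array([ 0.61612553, -0.26258574]), np.float64(2.393530029244801), np.float64(-1.3133157513905043))
hub 0.046 (array([ 0.61386979, -0.26181259]), np.float64(3.342751371463253), np.float64(-2.4283944727228923))
tip (np.float64(281.3860723881475), np.float64(184.00420522579932))
the job is handed in; nothing more can be done
```

The hub is assembled on the stub axle in the required order: large bearing, hub nose up, small bearing, then thrust washer. I lowered each part to its home height and let go of it before fetching the next. I handed the job in at about 49 s of the 88 s allowed; no verdict was reported.

**Last pictures:** the hub looks level on the axle. The washer lies flat on the green bearing, with the spindle tip standing just proud of it. The gripper was open and clear, and the old bearing, nut, dust cap and tin were never approached.

**Hub check:** at its home height, the flange fit puts the hub within about 0.3 mm of the measured spindle axis. The median size error of the fit, 0.2 mm, is best at that height. Its overall error was noisy, about 2.5 mm, and slightly lower (2.4 mm) at 6 mm higher. So this confirms the centring well, but confirms the height only loosely.

**Height of each part:** this rests on the tool height at release, within about 1 mm for the large bearing, the small bearing and the washer. For the hub it was 0.5 mm above home at the last reading, with its weight still on the fingers. I then commanded up to 1.5 mm more before opening, and the arm sprang up about 3 mm on release. I did not measure the seat heights of the small bearing and washer from the images.

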